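# Clamp a casting in the fixture and lock it with the pin

### The job

Take the slotted casting with the raised rib out of the foam tray and seat it flat between the dowels of the clamping fixture, then swing the hinged bar all the way down over it and push the long pin from the rack through the bar's eye and the lug below until its collar rests on the bar. Set the casting down gently, without dropping it in or bearing down on it, and grip it lightly, with less than 50 newtons. Leave the flat casting, the short pin and the other things on the table where they are.

Things in the scene. Friction and masses are not known exactly. Their poses are not given: they have to be found in the camera images.
- frame: Slotted die-cast aluminium frame, 130 (x) x 90 (y) mm, plate 8 mm thick, 0.25 kg, with a raised centre rib on top: 60 mm long (x), 14 mm wide (y), its top 34 mm above the underside. Origin: centre of the underside; z up. The same after a half turn. It lies in one of the two pockets of the tray, underside 14 mm above the table.
- flat_frame: The other casting, to be left alone: the same slotted plate, without a rib, only a flat round boss 4 mm high. In the tray's other pocket. Origin: centre of its underside.
- tray: Black foam tray, 170 (x) x 230 (y) x 22 mm, with two pockets 134 x 95 mm, 8 mm deep, side by side along y, centred at y = +53 and -53 mm. Does not move. Origin: centre of the underside.
- fixture: Clamping fixture, does not move: dark steel base plate 160 (x) x 212 (y) x 12 mm; eight 10 mm dowels with cone tops, 14 mm high, frame the nest with 2 mm play on each side. At +y two hinge cheeks, 68 mm high, 32 mm apart; at -y a lug (26 x 40 mm, top 46 mm above the table) with an upright hole. Origin: below the nest's centre, on the underside; axes along the edges.
- nest (a point): Centre of the nest, on the base plate's upper face, 12 mm above the table. Axes as the fixture: the seated casting has its origin here and its long side along x.
- lug_hole (a point): Centre of the hole's mouth on top of the lug, 80 mm from the nest's centre towards the fixture's -y, 46 mm above the table. The hole is 14.5 mm wide and goes down to the table.
- bar_hinge (a point): Fixed point on the bar's hinge axis, 80 mm from the nest's centre towards the fixture's +y, 55 mm above the table. The axis runs along the fixture's x.
- bar (a joint): Angle of the hinged steel bar (28 mm wide, 14 mm thick, reaching 180 mm from the hinge axis, 0.16 kg), rad. 0: level, fully down over the nest, its underside 48 mm and top 62 mm above the table. It starts open at 1.7 to 1.95, leaning back past upright, away from the nest; friction holds it anywhere.
- bar_eye (a point): Centre of the bar's eye (a 14.5 mm hole through the bar's thickness, 160 mm from the hinge axis), on the face that is uppermost when the bar is down. Moves with the bar; z along the hole.
- rack: Black plastic pin rack, 130 (x) x 60 (y) x 40 mm, does not move. Two upright holes, 13.5 mm wide and 26 mm deep, at x = -35 and +35 mm. One holds the long pin, the other the short pin. Origin: centre of the underside.
- long_pin: Long steel locking pin, 100 mm: shank 12 mm thick and 56 mm long with a tapered end (last 6 mm), then a collar (24 mm wide, 4 mm high), then a round grip (20 mm wide, 40 mm high) on top. 0.09 kg. Stands upright in the rack, its top 114 mm above the table. Origin: centre of the shank's lower end; z along the pin towards the grip.
- pin_tip (a point): Centre of the long pin's lower end (same as its origin).
- pin_head (a point): Centre of the long pin's grip, 80 mm above its lower end.
- short_pin: Short pin, to be left alone: as the long pin, but the shank is 32 mm long, so its top stands only 90 mm above the table. Origin: centre of its lower end.
- tape: Empty tape roll core, 90 mm wide, 40 mm high, upright axis; bystander. Origin: underside.
- driver: Screwdriver, 190 mm, lying towards the far side of the table; bystander.
- brush: Hand brush, 180 mm, lying beyond the rack; bystander.
- jar: White closed jar, 60 mm wide, 90 mm high; bystander. Origin: underside.
Things that resemble listed ones, but are neither listed nor needed, are in the scene too. There is more than one size of the frame; the job needs the middle-sized.

How it is judged:
By the outcome, as a careful person would: the job done as asked, in the order asked, and still so for the second after the job is handed in, with the robot touching nothing.
It also fails if it takes over 70 s, if anything falls off the work surface, if the arm or the gripper's body presses on something with over 40 N, if the wrist force passes 120 N, or if a joint passes its speed limit or range.

### The arm

A 6-joint arm with a two-finger parallel gripper is mounted at the origin on the work surface. World frame = base frame: x ahead of the robot, y to its left, z up, the work surface at z = 0. Lengths are in m, angles in rad, forces in N, time in s.
With the tool pointing down it reaches from about 0.3 to 0.85 m from the base axis. Payload 5.4 kg.
Tool frame: the origin (TCP) lies at the very end of the fingers, on their centre line; the grasp point (between the pads) lies 19 mm behind it (bot.pinch_z is the distance from the TCP to the grasp point, in m); z points along the fingers, y is the line along which they close (so a half turn about z gives the same grasp; the last joint's range is limited). The gripper opens to 85 mm and grips with 20 to 120 N. Pads are 22 mm wide; open, the fingers measure 114 mm over their backs; the gripper's body (76 mm by 85 mm) begins 54 mm behind the grasp point. The pads swing forward as they close: fully open they stand 13 mm farther back than shut.
Start: joints at [1.11, 0.158, 1.597, -0, 1.386, -0.21], TCP at [0.143, 0.557, 0.231] pointing down, gripper open.
Joint ranges: [-2.91, 2.91], [-0.94, 2.29], [0.18, 2.7], [-1.29, 4.43], [0.17, 2.64], [-3, 3]. Speed limits (rad/s): [2.57, 2.57, 3.14, 3.14, 3.14, 3.14].

### API

Orientations are given as a unit quaternion [x, y, z, w].
In Python, from bench import bot gives the robot as it stands.
- The arm moves only by the tool play_rows, never from a script. Its argument "plan" is a list of rows, each an object of numbers: "rx", "ry", "rz": the turn, a rotation vector about the world's x, y, z in units of 0.1 rad (1.0 is 0.1 rad); "x", "y", "z": the shift along the world's x, y, z in units of 0.02 m (1.0 is 0.02 m); "grip": the closure, from -1 (fully open) to 1 (shut). A call has 1 to 12 rows; each row shifts and turns the commanded pose from where the row before left it; what a row does not reach is not made up. A row lasts 1/8 s, in which the tool goes at most 62.5 mm and 10.7 degrees, less where a joint would pass 70% of its speed; a pose out of reach is approached as far as the arm can. A call with a number of a shift or a turn outside -1 to 1 is refused whole. A call with a gripper value outside its range is refused whole. The fingers move at their own pace and stop on an object; the grip force is fixed at half the most. Time passes only in rows, so rows that do not move let the fingers close. It gives the time, the measured TCP pose, the force, the opening and the grip force at its end, in the units of the state.
- bot.state(): the state, without advancing time (a new reading comes with each control period).
- bot.camera(name): name is "side" or "top"; returns the picture (384x512x3 uint8, red, green, blue); there is no depth.
- bot.calibration(name): a dict with "K" (3x3 intrinsics, pixels), "k1" (the pictures are not rectified: a ray, as slopes to the right and down, at radius r is drawn at 1 + k1 r^2 times it, then the intrinsics apply), "rvec" (rotation vector, rad) and "tvec" (3), from world to camera coordinates, as OpenCV has them. Camera axes: x right, y down, z forward; pixel columns grow to the right and rows downward; lengths in m; the calibration is good to about 2 mm. A picture is of the moment at which its call begins. calibration takes no time and is no camera call.
- bot.sign_off(): hands the job in; it is judged then, once.
The state is a dict: "clock": time; "q": joint angles; "qd": joint speeds; "tau": joint torques, N m; "tcp_pos": TCP position; "orientation": TCP orientation; "force": force on the tool from outside, world axes, zero at the start; "wrist_torque": the same for the moment, N m; "gripper_width": opening from 0.0 (shut) to 1.0 (fully open); "grip_force": force on a finger pad.
Only numpy, scipy, OpenCV 4.12 (cv2) and the standard library are available. Lean on these libraries where they do the work, as an engineer would, in place of code of your own. Each camera call takes 0.05 s, during which the arm holds its last target. There are 200 camera calls.

## Working session

There is one attempt and no reset: what is moved stays moved. The work goes in short steps, Python scripts to look and compute and a tool call to move; the robot and the scene stay as the last step left them, time stands still between calls to the robot, and variables do not carry over. Pictures are saved under pics/ and viewed, at most 10 in all, crops included, and the job is handed in when it is done.

Besides the shell and the picture viewer there is one more tool, called after "Emit:" by a JSON object that holds its "name" and its "arguments", one argument or row to a line. play_rows: Moves the arm, as the interface text tells. Shifts and turns lie within -1 to 1; 1 stands for 0.02 m of shift or 0.1 rad of turn. Its arguments: {"type":"object","properties":{"plan":{"type":"array"}},"required":["plan"]}

```bash
mkdir -p pics; ls
cat > h.py <<'E'
import numpy as np, cv2
from bench import bot
def cal(n):
    c=bot.calibration(n); R=cv2.Rodrigues(np.array(c["rvec"],float))[0]
    return np.array(c["K"],float),float(c["k1"]),R,np.array(c["tvec"],float).ravel()
def ray(n,uv):
    K,k1,R,t=cal(n); d=np.array([k1,0,0,0,0],float)
    p=cv2.undistortPoints(np.array(uv,float).reshape(-1,1,2),K,d).reshape(-1,2)
    return -R.T@t, np.c_[p,np.ones(len(p))]@R
def plane(n,uv,z):
    o,d=ray(n,uv); return o+d*((z-o[2])/d[:,2])[:,None]
def proj(n,X):
    K,k1,R,t=cal(n)
    return cv2.projectPoints(np.array(X,float).reshape(-1,1,3),cv2.Rodrigues(R)[0],t,K,np.array([k1,0,0,0,0],float))[0].reshape(-1,2)
def shot(n,f=None):
    im=cv2.cvtColor(np.array(bot.camera(n)),cv2.COLOR_RGB2BGR)
    if f: cv2.imwrite("pics/"+f,im)
    return im
E
python3 - <<'E'
from h import *
a=shot("top","top0.png");b=shot("side","side0.png")
for n in("top","side"):
    K,k,R,t=cal(n);print(n,K.tolist(),k,-R.T@t,R[2])
print(bot.state(),bot.pinch_z)
E
```

```text
pics
top [[379.0422685027181, 0.0, 250.52513084439312], [0.0, 379.0422685027181, 185.73285853409794], [0.0, 0.0, 1.0]] -0.04162030212931766 [0.32078848 0.0702528  1.36185221] [ 0.13446839  0.00329223 -0.99091242]
side [[431.46568466413396, 0.0, 252.0404396721322], [0.0, 431.46568466413396, 190.683401253851], [0.0, 0.0, 1.0]] -0.022180749628750343 [0.31521242 0.94853115 0.87013495] [ 0.1396377  -0.7357733  -0.66267561]
{'clock': 0.1, 'q': array([ 1.10990835e+00,  1.58991500e-01,  1.59814500e+00,  6.33664091e-06,
        1.38617212e+00, -2.10102400e-01]), 'qd': array([-0.00020272, -0.00172121, -0.00310226,  0.00048585, -0.00207114,
        0.00088241]), 'tau': array([-1.32546473e-03, -3.96992505e+01, -3.32337213e+01, -2.31637932e-04,
        4.20127792e-03,  1.63889229e-05]), 'tcp_pos': array([0.14246547, 0.55650543, 0.23039289]), 'orientation': array([ 1.25064982e-01,  9.92148182e-01, -8.09125260e-04, -2.85420730e-04]), 'force': array([ 1.32607055,  0.73366797, -1.07145421]), 'wrist_torque': array([ 0.00058353, -0.00394636,  0.03030018]), 'grip_force': 0.0, 'gripper_width': 1.000154771091758} 0.0187
```

View pics/top0.png

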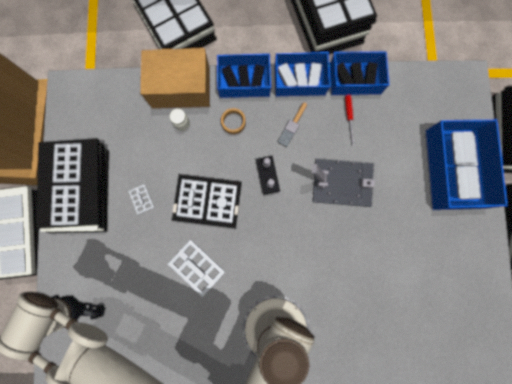

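View pics/side0.png

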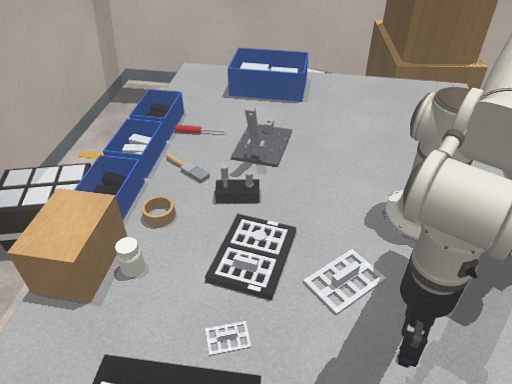

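The top view shows the tray at (207,200), the rack at (267,175), the fixture at (343,183) with its hinge on the left (+y) and lug at (368,183), and the bar leaning to the left.

These could be taken for the ribbed casting (top px):
- Left pocket of the tray (190,198), side px (245,268): shows a rib.
- Right pocket of the tray (222,203), side px (258,235): flat boss.
- Large ribbed frame on the table (195,267), side px (343,280).
- Small ribbed frame on the table (140,199), side px (228,338).
- Stacks at (70,185) and off the table.

I choose the left pocket at (190,198). The pins are at top px (265,160) and (270,187), and I will check both choices in a close crop.

Run:
```python
import cv2,numpy as np
a=cv2.imread("pics/top0.png");b=cv2.imread("pics/side0.png")
def c(im,x,y,w,h,s=4): return cv2.resize(im[y:y+h,x:x+w],(w*s,h*s),interpolation=cv2.INTER_CUBIC)
m=np.vstack([np.hstack([c(a,165,145,120,90,3),c(a,285,145,120,90,3)]),np.hstack([c(b,205,205,100,95,3),c(b,205,95,100,110,3)[:285]  ,np.zeros((285,120,3),np.uint8)])])
cv2.imwrite("pics/crop1.png",m);print(m.shape)
```

```text
(555, 720, 3)
```

View pics/crop1.png

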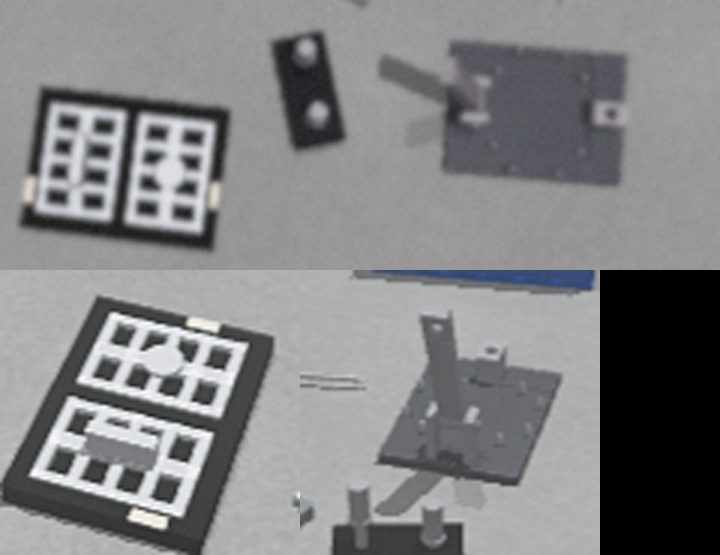

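The crop confirms it: the left (+y) pocket holds the ribbed casting (top crop (80,155)), and the right one has the round boss. The taller pin is the +x one (side crop (358,510)). The bar leans back towards +y, and the lug is at crop (610,113).

```bash
cat > m.py <<'E'
from h import *
def rect(P):
    (c,s,a)=cv2.minAreaRect(P[:,:2].astype(np.float32)*1000)
    b=cv2.boxPoints((c,s,a)); e=[b[1]-b[0],b[2]-b[1]]; L=max(e,key=lambda v:np.hypot(*v))
    return np.round(c,1),np.round(sorted(s),1),round(np.degrees(np.arctan2(L[1],L[0]))%180,2)
def up(im,x,y,w,h,s=4): return cv2.resize(im[y:y+h,x:x+w],None,fx=s,fy=s,interpolation=cv2.INTER_CUBIC)
def blobs(mask,x,y,s=4,n=3):
    cs,_=cv2.findContours(mask.astype(np.uint8)*255,cv2.RETR_EXTERNAL,cv2.CHAIN_APPROX_NONE)
    cs=sorted(cs,key=cv2.contourArea)[::-1][:n]
    return [((c.reshape(-1,2)+.5)/s-.5+[x,y]) for c in cs]
E
python3 - <<'E'
from m import *
im={"top":cv2.imread("pics/top0.png"),"side":cv2.imread("pics/side0.png")}
for n,(x,y,w,h) in {"top":(168,170,78,64),"side":(203,208,98,92)}.items():
    g=cv2.cvtColor(up(im[n],x,y,w,h),cv2.COLOR_BGR2GRAY)
    # tray interior only: table is ~150-190, casting brighter
    print(n,"pct",np.percentile(g,[2,30,50,70,95]))
    for th in(120,150):
        # seed from dark tray: fill tray outline
        dark=(g<90).astype(np.uint8); cs,_=cv2.findContours(dark,cv2.RETR_EXTERNAL,cv2.CHAIN_APPROX_NONE)
        T=max(cs,key=cv2.contourArea); m=np.zeros_like(g); cv2.drawContours(m,[cv2.convexHull(T)],-1,1,-1)
        m=cv2.erode(m,np.ones((17,17)))
        if th==120: print(" tray",rect(plane(n,(T.reshape(-1,2)+.5)/4-.5+[x,y],.022 if n=="top" else .022)))
        for c in blobs((g>th)&(m>0),x,y,n=2): print(" cast",th,c.mean(0).round(1),rect(plane(n,c,.022)))
# fixture base
for n,(x,y,w,h) in {"top":(305,150,80,64),"side":(225,118,75,50)}.items():
    g=cv2.cvtColor(up(im[n],x,y,w,h),cv2.COLOR_BGR2GRAY); print(n,np.percentile(g,[5,30,50,70,95]))
    for th in(110,120,130):
        m=cv2.morphologyEx((g<th).astype(np.uint8),cv2.MORPH_OPEN,np.ones((41,41)))
        for c in blobs(m,x,y,n=1): print(" fix",th,rect(plane(n,c,.012)))
E
```

```text
top pct [ 34. 116. 150. 155. 211.]
 tray (array([453.4, 232.4]), array([169.6, 229.8]), np.float32(81.75))
 cast 120 [221.8 202.5] (array([445.9, 176.4]), array([101.3, 134.7]), np.float32(171.86))
 cast 120 [191.1 198.6] (array([462.7, 288.7]), array([ 99.7, 134.4]), np.float32(171.67))
 cast 150 [222.  202.6] (array([445.7, 175.7]), array([100.1, 131.3]), np.float32(171.69))
 cast 150 [190.9 198.7] (array([462.8, 289.3]), array([ 98.2, 131. ]), np.float32(171.49))
side pct [ 53. 112. 175. 179. 232.]
 tray (array([450.5, 241.9]), array([172.6, 245.1]), np.float32(81.61))
 cast 120 [247.3 270.4] (array([460.9, 294. ]), array([107.5, 132.9]), np.float32(171.21))
 cast 120 [259.3 236.2] (array([443.8, 180.3]), array([ 94.1, 132.8]), np.float32(171.63))
 cast 150 [245.8 266.7] (array([459.8, 286.6]), array([ 91.3, 131.5]), np.float32(171.35))
 cast 150 [259.3 236.2] (array([443.9, 180.5]), array([ 92.1, 131.6]), np.float32(171.71))
top [ 83.  89. 119. 150. 155.]
 fix 110 (array([ 508.7, -256.5]), array([159.3, 212.5]), np.float32(83.74))
 fix 120 (array([ 508.8, -256.9]), array([162.3, 215.3]), np.float32(83.74))
 fix 130 (array([ 508.8, -257.3]), array([165.9, 218.1]), np.float32(83.75))
side [ 85. 106. 123. 175. 179.]
 fix 110 (array([ 502. , -245.1]), array([110.8, 209.8]), np.float32(97.54))
 fix 120 (array([ 513.9, -250.6]), array([163.9, 228.9]), np.float32(97.09))
 fix 130 (array([ 504.7, -249.8]), array([163.6, 242.1]), np.float32(84.62))
```

Emit:
{"name": "play_rows", "arguments": {
  "plan": [
    {"x":1,"y":-0.85,"rz":0.5,"grip":0},
    {"x":1,"y":-0.85,"rz":0.56,"grip":0},
    {"x":1,"y":-0.85,"grip":0},
    {"x":1,"y":-0.85,"grip":0},
    {"x":1,"y":-0.85,"grip":0},
    {"x":1,"y":-0.85,"grip":0},
    {"x":1,"y":-0.85,"grip":0},
    {"x":1,"y":-0.85,"grip":0},
    {"x":1,"y":-0.85,"grip":0},
    {"x":1,"y":-0.85,"grip":0},
    {"x":1,"y":-0.85,"grip":0},
    {"x":1,"y":-0.85,"grip":0}
  ]
}}

```text
$.plan[0]: bad value
```

Run:
```python
from m import *
im={"top":cv2.imread("pics/top0.png"),"side":cv2.imread("pics/side0.png")}
C={}
for n,(x,y,w,h) in {"top":(252,150,32,50),"side":(212,160,54,45)}.items():
    g=cv2.cvtColor(up(im[n],x,y,w,h,8),cv2.COLOR_BGR2GRAY)
    m=(g>100)
    # keep within rack hull/neighbourhood
    for c in blobs(m,x,y,8,6): print(n,c.min(0).round(1),c.max(0).round(1),c.mean(0).round(1))
    cv2.imwrite(f"pics/r_{n}.png",g)
g=np.hstack([cv2.resize(cv2.imread("pics/r_top.png"),(256,400)),cv2.imread("pics/r_side.png")[:360].copy() if 0 else cv2.copyMakeBorder(cv2.imread("pics/r_side.png"),0,40,0,0,cv2.BORDER_CONSTANT)])
cv2.imwrite("pics/r.png",g); print(g.shape)
s=bot.state();print(s["tcp_pos"],s["gripper_width"])
```

```text
top [251.6 149.6] [283.4 199.4] [267.5 174.5]
side [211.6 159.6] [265.4 204.4] [237.8 182.9]
side [261.9 159.6] [265.4 161.4] [263.8 160.5]
(400, 688, 3)
[0.14246547 0.55650543 0.23039289] 1.000154771091758
```

View pics/r.png

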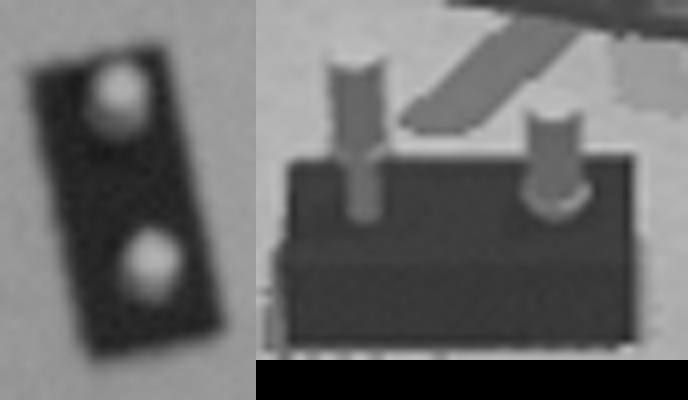

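The rack crop shows the long pin at left (top-crop (122,80), i.e. top px (266.8,159.6); side axis px 224, with its shank showing), and the short pin at right. The move was refused whole, so I'll give every key.

Emit:
{"name": "play_rows", "arguments": {
  "plan": [
    {"x":1,"y":-0.85,"z":0,"rx":0,"ry":0,"rz":0.5,"grip":0},
    {"x":1,"y":-0.85,"z":0,"rx":0,"ry":0,"rz":0.5,"grip":0},
    {"x":1,"y":-0.85,"z":0,"rx":0,"ry":0,"rz":0,"grip":0},
    {"x":1,"y":-0.85,"z":0,"rx":0,"ry":0,"rz":0,"grip":0},
    {"x":1,"y":-0.85,"z":0,"rx":0,"ry":0,"rz":0,"grip":0},
    {"x":1,"y":-0.85,"z":0,"rx":0,"ry":0,"rz":0,"grip":0},
    {"x":1,"y":-0.85,"z":0,"rx":0,"ry":0,"rz":0,"grip":0},
    {"x":1,"y":-0.85,"z":0,"rx":0,"ry":0,"rz":0,"grip":0},
    {"x":1,"y":-0.85,"z":0,"rx":0,"ry":0,"rz":0,"grip":0},
    {"x":1,"y":-0.85,"z":0,"rx":0,"ry":0,"rz":0,"grip":0},
    {"x":1,"y":-0.85,"z":0,"rx":0,"ry":0,"rz":0,"grip":0},
    {"x":1,"y":-0.85,"z":0,"rx":0,"ry":0,"rz":0,"grip":0}
  ]
}}

```text
clock: 1.6
tcp_pos: [0.383, 0.3522, 0.2308]
orientation: [0.075, 0.997, -0.0, -0.0]
force: [-0.0, 0.8, 0.0]
gripper_width: 0.501
grip_force: 0.0
```

Emit:
{"name": "play_rows", "arguments": {
  "plan": [
    {"x":0.97,"y":-0.83,"z":-0.4,"rx":0,"ry":0,"rz":0,"grip":0},
    {"x":0.97,"y":-0.83,"z":-0.4,"rx":0,"ry":0,"rz":0,"grip":0},
    {"x":0.97,"y":-0.83,"z":-0.4,"rx":0,"ry":0,"rz":0,"grip":0},
    {"x":0.97,"y":-0.83,"z":-0.4,"rx":0,"ry":0,"rz":0,"grip":0},
    {"x":0,"y":0,"z":-1,"rx":0,"ry":0,"rz":0,"grip":0},
    {"x":0,"y":0,"z":-1,"rx":0,"ry":0,"rz":0,"grip":0},
    {"x":0,"y":0,"z":-1,"rx":0,"ry":0,"rz":0,"grip":0},
    {"x":0,"y":0,"z":-1,"rx":0,"ry":0,"rz":0,"grip":0},
    {"x":0,"y":0,"z":-1,"rx":0,"ry":0,"rz":0,"grip":0},
    {"x":0,"y":0,"z":-0.8,"rx":0,"ry":0,"rz":0,"grip":0},
    {"x":0,"y":0,"z":-0.5,"rx":0,"ry":0,"rz":0,"grip":0},
    {"x":0,"y":0,"z":0,"rx":0,"ry":0,"rz":0,"grip":0}
  ]
}}

```text
clock: 3.1
tcp_pos: [0.4598, 0.2864, 0.0726]
orientation: [0.075, 0.997, -0.0, -0.001]
force: [0.3, -0.6, -0.1]
gripper_width: 0.501
grip_force: 0.0
```

Run:
```python
from m import *
a=shot("side","side1.png");b=shot("top","top1.png")
m=np.hstack([up(a,180,180,140,130,3)[:390,:420],up(b,160,150,110,130,3)])
cv2.imwrite("pics/c2.png",m);print(m.shape)
```

```text
(390, 750, 3)
```

View pics/c2.png

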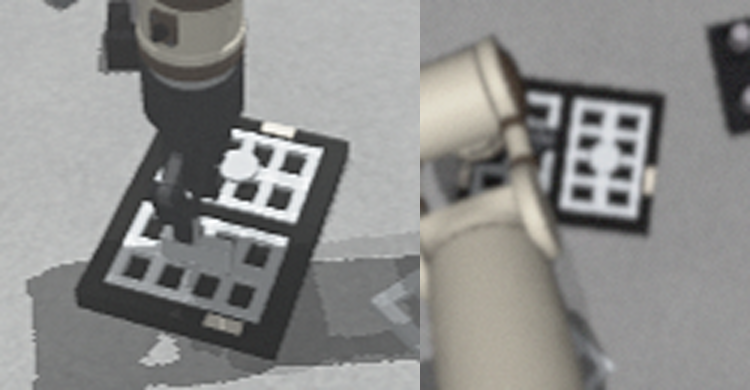

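The side crop shows the fingers straddling the rib: the finger tip is at crop (185,243) and the rib spans crop x 165–235. Next I check the centring along the rib numerically.

Run:
```python
from m import *
P=lambda X:((proj("side",X)-[180,180])*3).round(0).tolist()
c=np.array([.4605,.2855,0]); a=np.radians(-8.3); ex=np.array([np.cos(a),np.sin(a),0])
s=bot.state()
print("tcp",P(s["tcp_pos"]),"rib top ends",P([c+ex*k+[0,0,.048] for k in(-.03,0,.03)]),"tcp", s["tcp_pos"])
```

```text
tcp [[194.0, 217.0]] rib top ends [[230.0, 245.0], [195.0, 236.0], [161.0, 228.0]] tcp [0.46076605 0.28676369 0.07385949]
```

Emit:
{"name": "play_rows", "arguments": {
  "plan": [
    {"x":-0.05,"y":0,"z":-0.8,"rx":0,"ry":0,"rz":0,"grip":0},
    {"x":0,"y":0,"z":-0.8,"rx":0,"ry":0,"rz":0,"grip":0},
    {"x":0,"y":0,"z":-0.5,"rx":0,"ry":0,"rz":0,"grip":0},
    {"x":0,"y":0,"z":-0.25,"rx":0,"ry":0,"rz":0,"grip":0},
    {"x":0,"y":0,"z":0,"rx":0,"ry":0,"rz":0,"grip":0.3},
    {"x":0,"y":0,"z":0,"rx":0,"ry":0,"rz":0,"grip":0.55},
    {"x":0,"y":0,"z":0,"rx":0,"ry":0,"rz":0,"grip":0.55},
    {"x":0,"y":0,"z":0,"rx":0,"ry":0,"rz":0,"grip":0.55}
  ]
}}

```text
clock: 4.2
tcp_pos: [0.4596, 0.2867, 0.0267]
orientation: [0.075, 0.997, 0.0, 0.0]
force: [0.1, 0.4, -0.3]
gripper_width: 0.227
grip_force: 0.0
```

Emit:
{"name": "play_rows", "arguments": {
  "plan": [
    {"x":0,"y":0,"z":-0.1,"rx":0,"ry":0,"rz":0,"grip":0.62},
    {"x":0,"y":0,"z":0,"rx":0,"ry":0,"rz":0,"grip":0.65},
    {"x":0,"y":0,"z":0,"rx":0,"ry":0,"rz":0,"grip":0.67},
    {"x":0,"y":0,"z":0,"rx":0,"ry":0,"rz":0,"grip":0.67}
  ]
}}

```text
clock: 4.7
tcp_pos: [0.4592, 0.2865, 0.0242]
orientation: [0.075, 0.997, -0.0, -0.0]
force: [-0.1, -0.2, -0.2]
gripper_width: 0.164
grip_force: 0.3
```

Emit:
{"name": "play_rows", "arguments": {
  "plan": [
    {"x":0,"y":0,"z":0,"rx":0,"ry":0,"rz":0,"grip":0.69},
    {"x":0,"y":0,"z":0,"rx":0,"ry":0,"rz":0,"grip":0.69}
  ]
}}

```text
clock: 4.95
tcp_pos: [0.4592, 0.2865, 0.0242]
orientation: [0.075, 0.997, -0.0, -0.0]
force: [0.5, -0.6, -0.8]
gripper_width: 0.161
grip_force: 18.8
```

Emit:
{"name": "play_rows", "arguments": {
  "plan": [
    {"x":0,"y":0,"z":0,"rx":0,"ry":0,"rz":0,"grip":0.7},
    {"x":0,"y":0,"z":0,"rx":0,"ry":0,"rz":0,"grip":0.7},
    {"x":0,"y":0,"z":0.3,"rx":0,"ry":0,"rz":0,"grip":0.7},
    {"x":0,"y":0,"z":0.5,"rx":0,"ry":0,"rz":0,"grip":0.7},
    {"x":0,"y":0,"z":0.8,"rx":0,"ry":0,"rz":0,"grip":0.7},
    {"x":0,"y":0,"z":1,"rx":0,"ry":0,"rz":0,"grip":0.7},
    {"x":0,"y":0,"z":1,"rx":0,"ry":0,"rz":0,"grip":0.7},
    {"x":0,"y":0,"z":1,"rx":0,"ry":0,"rz":0,"grip":0.7},
    {"x":0,"y":0,"z":0.8,"rx":0,"ry":0,"rz":0,"grip":0.7},
    {"x":0,"y":0,"z":0.6,"rx":0,"ry":0,"rz":0,"grip":0.7}
  ]
}}

```text
clock: 6.2
tcp_pos: [0.4596, 0.2867, 0.1457]
orientation: [0.075, 0.997, 0.0, 0.001]
force: [-0.1, 0.7, -2.0]
gripper_width: 0.155
grip_force: 29.2
```

Emit:
{"name": "play_rows", "arguments": {
  "plan": [
    {"x":-0.4,"y":-0.5,"z":0.2,"rx":0,"ry":0,"rz":0.4,"grip":0.7},
    {"x":-0.6,"y":-1,"z":0,"rx":0,"ry":0,"rz":0,"grip":0.7},
    {"x":-0.6,"y":-1,"z":0,"rx":0,"ry":0,"rz":0,"grip":0.7},
    {"x":-0.6,"y":-1,"z":0,"rx":0,"ry":0,"rz":0,"grip":0.7},
    {"x":-0.6,"y":-1,"z":0,"rx":0,"ry":0,"rz":0,"grip":0.7},
    {"x":-0.6,"y":-1,"z":0,"rx":0,"ry":0,"rz":0,"grip":0.7},
    {"x":-0.6,"y":-1,"z":0,"rx":0,"ry":0,"rz":0,"grip":0.7},
    {"x":0,"y":-1,"z":0,"rx":0,"ry":0,"rz":0,"grip":0.7},
    {"x":0,"y":-1,"z":0,"rx":0,"ry":0,"rz":0,"grip":0.7},
    {"x":0,"y":-1,"z":0,"rx":0,"ry":0,"rz":0,"grip":0.7},
    {"x":0,"y":-1,"z":0,"rx":0,"ry":0,"rz":0,"grip":0.7},
    {"x":0,"y":-1,"z":0,"rx":0,"ry":0,"rz":0,"grip":0.7}
  ]
}}

```text
clock: 7.7
tcp_pos: [0.3791, 0.056, 0.1484]
orientation: [0.055, 0.998, -0.0, -0.0]
force: [0.3, -1.1, -2.2]
gripper_width: 0.158
grip_force: 29.3
```

Emit:
{"name": "play_rows", "arguments": {
  "plan": [
    {"x":0,"y":-1,"z":0,"rx":0,"ry":0,"rz":0,"grip":0.7},
    {"x":0,"y":-1,"z":0,"rx":0,"ry":0,"rz":0,"grip":0.7},
    {"x":0,"y":-1,"z":0,"rx":0,"ry":0,"rz":0,"grip":0.7},
    {"x":0,"y":-1,"z":0,"rx":0,"ry":0,"rz":0,"grip":0.7},
    {"x":0,"y":-1,"z":0,"rx":0,"ry":0,"rz":0,"grip":0.7},
    {"x":0,"y":-1,"z":0,"rx":0,"ry":0,"rz":0,"grip":0.7},
    {"x":0,"y":-1,"z":0,"rx":0,"ry":0,"rz":0,"grip":0.7},
    {"x":0,"y":-1,"z":0,"rx":0,"ry":0,"rz":0,"grip":0.7},
    {"x":0,"y":-1,"z":0,"rx":0,"ry":0,"rz":0,"grip":0.7},
    {"x":0,"y":-1,"z":0,"rx":0,"ry":0,"rz":0,"grip":0.7},
    {"x":0,"y":-1,"z":0,"rx":0,"ry":0,"rz":0,"grip":0.7},
    {"x":0,"y":-1,"z":0,"rx":0,"ry":0,"rz":0,"grip":0.7}
  ]
}}

```text
clock: 9.2
tcp_pos: [0.3791, -0.184, 0.1484]
orientation: [0.055, 0.998, 0.0, -0.0]
force: [0.2, 0.4, -2.7]
gripper_width: 0.158
grip_force: 29.3
```

Emit:
{"name": "play_rows", "arguments": {
  "plan": [
    {"x":0,"y":-0.9,"z":0,"rx":0,"ry":0,"rz":0,"grip":0.7},
    {"x":0.2,"y":-0.9,"z":0,"rx":0,"ry":0,"rz":0,"grip":0.7},
    {"x":0.5,"y":-0.9,"z":0,"rx":0,"ry":0,"rz":0,"grip":0.7},
    {"x":0.8,"y":-0.9,"z":0,"rx":0,"ry":0,"rz":0,"grip":0.7},
    {"x":1,"y":0,"z":0,"rx":0,"ry":0,"rz":0,"grip":0.7},
    {"x":1,"y":0,"z":0,"rx":0,"ry":0,"rz":0,"grip":0.7},
    {"x":1,"y":0,"z":0,"rx":0,"ry":0,"rz":0,"grip":0.7},
    {"x":1,"y":0,"z":0,"rx":0,"ry":0,"rz":0,"grip":0.7},
    {"x":0.6,"y":0,"z":-0.5,"rx":0,"ry":0,"rz":0,"grip":0.7},
    {"x":0.4,"y":0,"z":-0.5,"rx":0,"ry":0,"rz":0,"grip":0.7},
    {"x":0,"y":0,"z":0,"rx":0,"ry":0,"rz":0,"grip":0.7},
    {"x":0,"y":0,"z":0,"rx":0,"ry":0,"rz":0,"grip":0.7}
  ]
}}

```text
clock: 10.7
tcp_pos: [0.509, -0.2555, 0.1283]
orientation: [0.055, 0.998, 0.0, -0.0]
force: [-0.5, 0.4, -2.4]
gripper_width: 0.157
grip_force: 29.3
```

Run:
```python
from m import *
a=shot("side","side2.png");b=shot("top","top2.png")
m=np.hstack([up(a,205,70,120,130,3),up(b,290,120,130,130,3)])
cv2.imwrite("pics/c3.png",m);print(m.shape,bot.state()["tcp_pos"])
```

```text
(390, 750, 3) [ 0.50919863 -0.25564487  0.12873733]
```

View pics/c3.png

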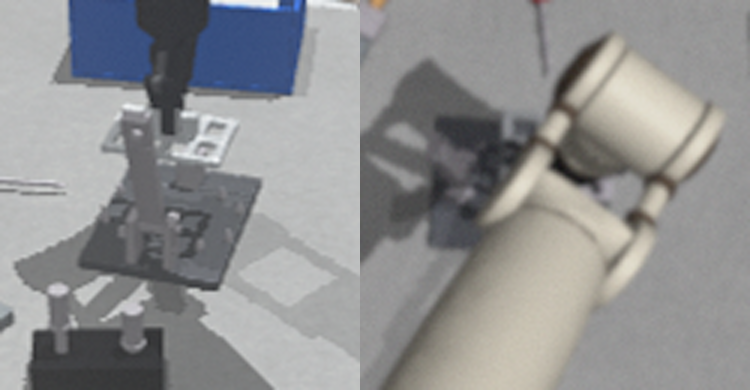

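The side crop shows the casting held level. Its corners are at crop px left (102,148), right-far (240,120) and right-near (222,165), over the base plate with the bar upright in front. I'll compare these with predicted corners, and measure the base plate again.

Run:
```python
from m import *
a=cv2.imread("pics/side2.png")
t=np.array([.5091,-.2556,0]); y=np.radians(83.7); ey=np.array([np.cos(y),np.sin(y),0]); ex=np.array([ey[1],-ey[0],0])
Z=.1285-.0102+.008
for sx,sy in((-1,1),(-1,-1),(1,-1),(1,1)):
    print("pred",sx,sy,((proj("side",t+sx*.065*ex+sy*.045*ey+[0,0,Z])-[205,70])*3+1).round(1))
g=cv2.cvtColor(up(a,235,100,55,30,4),cv2.COLOR_BGR2GRAY)
b=max(blobs(g>195,235,100,4,3),key=len)
P=plane("side",b,Z)-t; u=P@ex; v=P@ey
print("x ext",np.percentile(u,[0,1,5,95,99,100]).round(4),"y",v.min().round(4),v.max().round(4))
# base plate front edge corners, pics/side0
N=np.array([.5087,-.2567,0])
for sx,sy in((-1,1),(-1,-1),(1,-1),(1,1)):
    print("base pred",((proj("side",N+sx*.08*ex+sy*.106*ey+[0,0,.012])-[205,70])*3+1).round(1))
```

```text
pred -1 1 [[218.4 162.5]]
pred -1 -1 [[238.2 119.5]]
pred 1 -1 [[125.4 103.3]]
pred 1 1 [[100.7 144.6]]
x ext [-0.0665 -0.066  -0.0643 -0.0157 -0.0134 -0.013 ] y -0.0491 0.0452
base pred [[215.7 284.5]]
base pred [[259.1 178.9]]
base pred [[130.6 159.1]]
base pred [[ 74.5 260.1]]
```

```bash
cat > edge.py <<'E'
from m import *
# subpixel edge along world lines: sample grey along u at fixed v (plane z), find max gradient
N=np.array([.5087,-.2567,0]); yy=np.radians(83.74); ey=np.array([np.cos(yy),np.sin(yy),0]); ex=np.array([ey[1],-ey[0],0])
def prof(im,n,org,d,other,s,vs,z):
    g=cv2.GaussianBlur(cv2.cvtColor(im,cv2.COLOR_BGR2GRAY).astype(np.float32),(0,0),.7); out=[]
    for v in vs:
        p=proj(n,[org+d*k+other*v+[0,0,z] for k in s]).astype(np.float32)
        q=cv2.remap(g,p[:,0].reshape(1,-1),p[:,1].reshape(1,-1),cv2.INTER_LINEAR).ravel()
        out.append(s[np.abs(np.gradient(q)).argmax()])
    return np.round(np.array(out)*1000,1)
E
python3 - <<'E'
from edge import *
s0,s2,t0=(cv2.imread(f"pics/{f}.png") for f in("side0","side2","top0"))
S=lambda c:np.arange(c-.010,c+.010,.0003)
vs=np.linspace(-.08,.08,9)
print("base -x side",prof(s0,"side",N,ex,ey,S(-.08),vs,.012))
print("base -x side2",prof(s2,"side",N,ex,ey,S(-.08),vs,.012))
print("base +x side",prof(s0,"side",N,ex,ey,S(.08),vs,.012))
print("base -y side",prof(s0,"side",N,ey,ex,S(-.106),np.linspace(-.06,.06,7),.012))
print("base x top",prof(t0,"top",N,ex,ey,S(-.08),vs,.012),prof(t0,"top",N,ex,ey,S(.08),vs,.012))
print("base y top",prof(t0,"top",N,ey,ex,S(-.106),vs*.8,.012),prof(t0,"top",N,ey,ex,S(.106),vs*.8,.012))
T=np.array([.5092,-.2556,0]); Z=.1285-.0102+.008
print("frame -x",prof(s2,"side",T,ex,ey,S(-.065),np.linspace(-.04,.035,7),Z))
print("frame +x",prof(s2,"side",T,ex,ey,S(.065),np.linspace(-.02,.035,5),Z))
print("frame -y",prof(s2,"side",T,ey,ex,S(-.045),np.linspace(-.06,-.03,5),Z))
print("frame +y",prof(s2,"side",T,ey,ex,S(.045),np.linspace(-.06,-.02,5),Z+0))
E
```

```text
base -x side [-85.8 -83.7 -86.7 -86.1 -85.5 -84.6 -85.8 -86.4 -85.5]
base -x side2 [-85.8 -85.8 -84.6 -86.1 -85.5 -84.6 -84.9 -86.4 -85.5]
base +x side [77.2 75.4 76.3 79.6 76.9 77.2 78.7 76.6 77.5]
base -y side [-109.7 -108.5 -109.7 -113.  -115.7 -110.9 -116. ]
base x top [-80.1 -78.  -79.8 -79.5 -81.3 -78.3 -79.2 -82.5 -78.9] [80.2 80.2 80.2 81.7 78.7 82.3 80.8 82.3 79.3]
base y top [-109.1 -108.5 -110.3 -108.8 -100.4 -101.3 -106.4 -110.6 -108.8] [106.5 105.3 107.7 106.5 103.8 104.7 114.   97.2 106.5]
frame -x [-65.4 -55.2 -62.4 -63.3 -63.6 -55.2 -61.8]
frame +x [59.2 60.7 56.2 66.1 64.9]
frame -y [-40.6 -36.1 -35.5 -36.1 -49. ]
frame +y [46.4 45.8 45.8 45.2 46.1]
```

Emit:
{"name": "play_rows", "arguments": {
  "plan": [
    {"x":-0.1,"y":-0.05,"z":-0.8,"rx":0,"ry":0,"rz":0,"grip":0.7},
    {"x":0,"y":0,"z":-1,"rx":0,"ry":0,"rz":0,"grip":0.7},
    {"x":0,"y":0,"z":-1,"rx":0,"ry":0,"rz":0,"grip":0.7},
    {"x":0,"y":0,"z":-0.8,"rx":0,"ry":0,"rz":0,"grip":0.7},
    {"x":0,"y":0,"z":-0.5,"rx":0,"ry":0,"rz":0,"grip":0.7},
    {"x":0,"y":0,"z":0,"rx":0,"ry":0,"rz":0,"grip":0.7}
  ]
}}

```text
clock: 11.55
tcp_pos: [0.5068, -0.2561, 0.0454]
orientation: [0.055, 0.998, 0.0, -0.001]
force: [0.2, 0.2, -3.3]
gripper_width: 0.155
grip_force: 29.3
```

Run:
```python
from edge import *
a=shot("side","side3.png"); t=bot.state()["tcp_pos"].copy(); print(t)
c=up(a,222,112,80,60,8); cv2.imwrite("pics/c4.png",c)
Z=t[2]-.0102+.008; T=np.array([t[0],t[1],0])
g=cv2.cvtColor(up(a,225,115,70,50,4),cv2.COLOR_BGR2GRAY)
b=max(blobs(g>190,225,115,4,3),key=len); P=plane("side",b,Z)-T
u=P@ex;v=P@ey; print("u",u.min(),u.max(),"v",v.min(),v.max())
print("T rel N",(T-N)@ex,(T-N)@ey)
```

```text
[ 0.50735051 -0.25649211  0.04630602]
u -0.0652784541627474 -0.0018515777719848281 v -0.04302708250533207 0.04766020730488958
T rel N -0.001364108135103287 5.950583805804235e-05
```

View pics/c4.png

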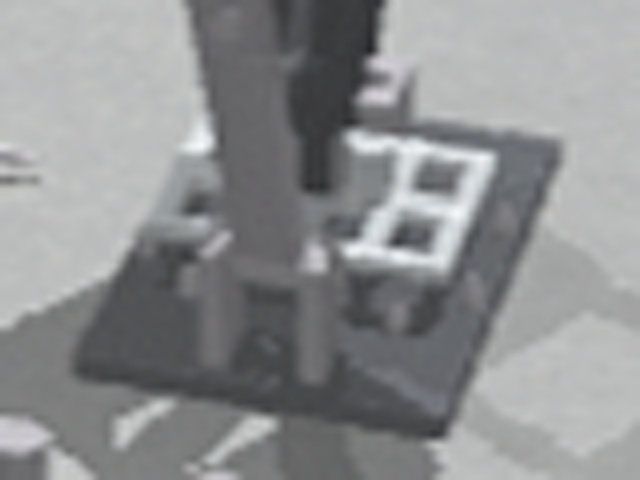

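The crop shows the casting above the nest, with its -x edge from (497,150) to (450,270). The -x dowels are at about (508,212) and (473,288), a +y dowel at (400,310), and a left dowel at (188,280). I'll convert the dowels to nest coordinates.

Run:
```python
from edge import *
T=np.array([.5072,-.2563,0])
q=np.array([[508,205],[473,283],[400,305],[188,270]])/8-.44+[222,112]
P=plane("side",q,.022)-T; print(np.c_[P@ex,P@ey].round(4))
# dowels in the clear first pictures: local bright residue on base
for n,(x,y,w,h),z in (("side",(225,118,75,50),.022),("top",(305,150,80,64),.024)):
    g=cv2.cvtColor(up(cv2.imread(f"pics/{n}0.png"),x,y,w,h,6),cv2.COLOR_BGR2GRAY).astype(np.float32)
    d=cv2.GaussianBlur(g,(0,0),5)-cv2.medianBlur(g.astype(np.uint8),71).astype(np.float32)
    mx=(d==cv2.dilate(d,np.ones((31,31))))&(d>3)
    vv,uu=np.nonzero(mx); P=plane(n,np.c_[uu,vv]/6-.42+[x,y],z)-T
    U=np.c_[P@ex,P@ey]*1000; k=(abs(U[:,0])<80)&(abs(U[:,1])<75)
    print(n,np.c_[U[k],d[vv[k],uu[k]]].round(1).tolist())
```

```text
[[-0.0723 -0.0378]
 [-0.0714  0.022 ]
 [-0.0459  0.0454]
 [ 0.0462  0.0454]]
side [[24.7, -49.7, 11.2], [70.6, -33.5, 18.1], [-44.8, -56.2, 10.4], [-72.3, -33.2, 11.9], [72.0, 19.8, 11.8], [41.7, 17.5, 65.1], [-3.9, 13.8, 71.3], [-71.5, 21.8, 13.7], [72.0, 73.1, 14.1], [-45.0, 46.0, 14.7], [9.1, 68.0, 6.2]]
top [[76.1, 61.0, 7.0], [75.2, 21.8, 10.0], [75.1, -5.2, 5.4], [73.8, -32.4, 7.9], [76.4, -69.7, 8.2], [47.9, -57.1, 8.4], [32.5, 63.9, 47.1], [-11.9, 66.6, 57.1], [-0.3, -75.0, 60.1], [-41.4, 47.0, 8.4], [-42.1, -56.6, 10.2], [-61.8, -63.6, 4.4], [-69.7, 21.6, 6.8], [-68.5, -33.6, 5.4], [-78.4, 75.0, 5.7], [-76.5, 53.2, 7.3], [-77.7, -10.3, 6.5], [-76.9, -68.5, 7.5]]
```

Run:
```python
from edge import *
T=np.array([.5072,-.2563,0])
for n,(x,y,w,h) in (("top",(355,172,28,22)),("side",(258,112,22,22))):
    g=cv2.cvtColor(up(cv2.imread(f"pics/{n}0.png"),x,y,w,h,8),cv2.COLOR_BGR2GRAY)
    for th in(135,150,165,180):
        for b in blobs(g>th,x,y,8,2):
            P=plane(n,b,.046)-T; u=P@ex*1000;v=P@ey*1000
            if len(b)<60 or abs(u).max()>40: continue
            print(n,th,"u",u.min().round(1),u.max().round(1),"v",v.min().round(1),v.max().round(1))
    # hole: darkest local blob near lug top
    p=[T+ex*a/1000+ey*b/1000+[0,0,.046] for b in range(-98,-60,2) for a in range(-16,20,2)]
    q=proj(n,p).astype(np.float32); G=cv2.cvtColor(cv2.imread(f"pics/{n}0.png"),cv2.COLOR_BGR2GRAY)
    print(cv2.remap(G,q[:,0].reshape(19,-1),q[:,1].reshape(19,-1),cv2.INTER_CUBIC))
```

```text
top 150 u -7.4 13.9 v -77.3 -66.3
top 165 u -4.1 8.6 v -101.4 -95.6
[[116 119 125 139 154 161 166 167 168 167 167 167 166 163 159 152 145 137]
 [105 110 120 136 153 161 165 165 165 164 163 162 163 161 157 148 138 127]
 [ 99 107 120 134 148 157 163 163 161 157 155 157 159 158 155 145 134 121]
 [ 95 103 117 130 144 152 156 154 148 142 141 144 149 151 150 143 133 119]
 [ 93 100 113 126 140 146 147 142 135 130 127 131 138 143 142 139 131 117]
 [ 91  98 111 124 136 140 136 125 116 108 107 113 124 134 138 138 130 116]
 [ 88  95 109 121 133 136 129 114 102  93  91 101 115 131 139 138 128 114]
 [ 88  93 106 119 132 134 125 108  92  82  83  94 110 128 139 140 130 116]
 [ 85  89 103 118 132 136 128 111  94  84  87  98 112 130 141 142 132 118]
 [ 82  88 103 120 135 139 133 118 103  95  98 107 121 135 144 144 134 120]
 [ 81  89 105 122 137 144 142 133 123 116 116 123 135 145 149 146 134 119]
 [ 82  90 106 124 139 148 149 146 140 134 132 138 147 155 155 148 132 117]
 [ 82  91 108 129 144 155 158 158 155 151 149 153 158 161 158 149 131 113]
 [ 81  90 109 131 147 159 162 163 160 158 159 161 162 161
[... 1156 characters left out ...]
174 183 186 181 179 178]
 [114 131 159 170 163 149 132 118 114 122 142 161 179 184 185 180 178 177]
 [107 129 161 174 171 163 151 139 138 143 158 172 183 185 184 180 177 176]
 [102 129 164 179 183 177 171 163 160 165 175 184 189 188 185 180 176 175]
 [103 132 169 186 194 189 185 180 178 179 185 192 193 192 188 182 177 176]
 [104 138 172 191 197 193 191 187 185 183 185 189 190 191 189 183 178 178]
 [105 136 168 189 191 188 186 183 182 178 175 176 179 180 182 180 178 180]
 [107 133 157 174 176 174 173 173 170 164 159 159 162 166 171 174 177 180]
 [108 127 141 152 154 156 154 156 153 144 139 142 145 149 160 170 177 180]
 [105 115 125 131 132 135 137 138 134 127 122 124 125 134 148 165 176 178]]
```

Emit:
{"name": "play_rows", "arguments": {
  "plan": [
    {"x":0,"y":-0.25,"z":0,"rx":0,"ry":0,"rz":0,"grip":0.7},
    {"x":0,"y":0,"z":-0.2,"rx":0,"ry":0,"rz":0,"grip":0.7},
    {"x":0,"y":0,"z":0,"rx":0,"ry":0,"rz":0,"grip":0.7}
  ]
}}

```text
clock: 11.98
tcp_pos: [0.5072, -0.2614, 0.0422]
orientation: [0.055, 0.998, 0.0, -0.0]
force: [-0.2, -0.0, -3.2]
gripper_width: 0.155
grip_force: 29.4
```

Run:
```python
from edge import *
a=shot("side","side4.png"); t=bot.state()["tcp_pos"].copy(); print(t,bot.state()["force"])
c=up(a,222,112,80,60,8); Z=t[2]-.0102
F=np.array([t[0],t[1],0]); M=np.array([.5072,-.2563,0])
# overlay: predicted frame top outline (green) from TCP; nest dowels as seen by side (red dots) for nest offset (-0.3,-5)
def dr(o,pts,z,col):
    p=((proj("side",[o+ex*x+ey*y+[0,0,z] for x,y in pts])-[222,112]+.5)*8).astype(int); cv2.polylines(c,[p.reshape(-1,1,2)],True,col,1)
dr(F,[(-.065,-.045),(.065,-.045),(.065,.045),(-.065,.045)],Z+.008,(0,255,0))
n=M-.0003*ex-.005*ey
for sx,sy in((-.072,-.027),(-.072,.027),(.072,.027),(-.045,.052),(.045,.052),(.072,-.027)):
    dr(n,[(sx+.005*np.cos(k),sy+.005*np.sin(k)) for k in np.linspace(0,6.28,20)],.020,(0,0,255))
cv2.imwrite("pics/c5.png",c)
```

```text
[ 0.50721819 -0.2613317   0.04221268] [-0.30188953 -0.51655259 -3.10319579]
```

View pics/c5.png

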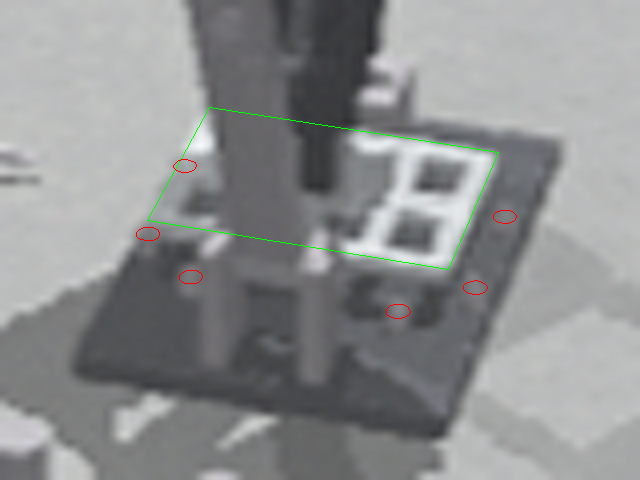

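The overlay's green predicted outline lies on the casting's edge, and the red dowel circles lie on the seen dowels with equal gaps. So the casting is centred in the side view, and I'll lower it slowly.

Emit:
{"name": "play_rows", "arguments": {
  "plan": [
    {"x":0,"y":0,"z":-0.25,"rx":0,"ry":0,"rz":0,"grip":0.7},
    {"x":0,"y":0,"z":-0.2,"rx":0,"ry":0,"rz":0,"grip":0.7},
    {"x":0,"y":0,"z":-0.1,"rx":0,"ry":0,"rz":0,"grip":0.7},
    {"x":0,"y":0,"z":0,"rx":0,"ry":0,"rz":0,"grip":0.7}
  ]
}}

```text
clock: 12.52
tcp_pos: [0.5071, -0.2612, 0.031]
orientation: [0.055, 0.998, 0.0, -0.0]
force: [0.5, -0.2, -2.5]
gripper_width: 0.158
grip_force: 29.4
```

Emit:
{"name": "play_rows", "arguments": {
  "plan": [
    {"x":0,"y":0,"z":-0.15,"rx":0,"ry":0,"rz":0,"grip":0.7},
    {"x":0,"y":0,"z":-0.1,"rx":0,"ry":0,"rz":0,"grip":0.7},
    {"x":0,"y":0,"z":-0.05,"rx":0,"ry":0,"rz":0,"grip":0.7},
    {"x":0,"y":0,"z":0,"rx":0,"ry":0,"rz":0,"grip":0.7}
  ]
}}

```text
clock: 13.02
tcp_pos: [0.5073, -0.2614, 0.0252]
orientation: [0.055, 0.998, 0.0, -0.0]
force: [0.2, -0.1, -1.8]
gripper_width: 0.155
grip_force: 29.4
```

Emit:
{"name": "play_rows", "arguments": {
  "plan": [
    {"x":0,"y":0,"z":-0.07,"rx":0,"ry":0,"rz":0,"grip":0.7},
    {"x":0,"y":0,"z":-0.05,"rx":0,"ry":0,"rz":0,"grip":0.7},
    {"x":0,"y":0,"z":0,"rx":0,"ry":0,"rz":0,"grip":0.7}
  ]
}}

```text
clock: 13.4
tcp_pos: [0.5072, -0.2613, 0.0228]
orientation: [0.055, 0.998, 0.0, -0.0]
force: [-0.1, -0.7, -1.2]
gripper_width: 0.154
grip_force: 29.4
```

Emit:
{"name": "play_rows", "arguments": {
  "plan": [
    {"x":0,"y":0,"z":-0.03,"rx":0,"ry":0,"rz":0,"grip":0.7},
    {"x":0,"y":0,"z":0,"rx":0,"ry":0,"rz":0,"grip":0.7}
  ]
}}

```text
clock: 13.65
tcp_pos: [0.5073, -0.2614, 0.0223]
orientation: [0.055, 0.998, -0.0, 0.0]
force: [-0.2, -0.6, -1.8]
gripper_width: 0.164
grip_force: 29.4
```

Emit:
{"name": "play_rows", "arguments": {
  "plan": [
    {"x":0,"y":0,"z":-0.03,"rx":0,"ry":0,"rz":0,"grip":0.7},
    {"x":0,"y":0,"z":0,"rx":0,"ry":0,"rz":0,"grip":0.7},
    {"x":0,"y":0,"z":0,"rx":0,"ry":0,"rz":0,"grip":0.7}
  ]
}}

```text
clock: 14.02
tcp_pos: [0.5074, -0.2614, 0.0222]
orientation: [0.055, 0.998, -0.0, -0.0]
force: [-2.1, 1.2, 5.9]
gripper_width: 0.16
grip_force: 30.5
```

Emit:
{"name": "play_rows", "arguments": {
  "plan": [
    {"x":0,"y":0,"z":0,"rx":0,"ry":0,"rz":0,"grip":0.66},
    {"x":0,"y":0,"z":0,"rx":0,"ry":0,"rz":0,"grip":0.6},
    {"x":0,"y":0,"z":0,"rx":0,"ry":0,"rz":0,"grip":0.45},
    {"x":0,"y":0,"z":0,"rx":0,"ry":0,"rz":0,"grip":0.3},
    {"x":0,"y":0,"z":0.1,"rx":0,"ry":0,"rz":0,"grip":0.3},
    {"x":0,"y":0,"z":0.5,"rx":0,"ry":0,"rz":0,"grip":0.3},
    {"x":0,"y":0,"z":1,"rx":0,"ry":0,"rz":0,"grip":0.3},
    {"x":0,"y":0,"z":1,"rx":0,"ry":0,"rz":0,"grip":0.3},
    {"x":0,"y":0,"z":1,"rx":0,"ry":0,"rz":0,"grip":0.5},
    {"x":0,"y":0,"z":1,"rx":0,"ry":0,"rz":0,"grip":1},
    {"x":0,"y":0,"z":1,"rx":0,"ry":0,"rz":0,"grip":1},
    {"x":0,"y":0,"z":1,"rx":0,"ry":0,"rz":0,"grip":1}
  ]
}}

```text
clock: 15.52
tcp_pos: [0.5077, -0.2617, 0.1562]
orientation: [0.055, 0.998, -0.001, 0.001]
force: [0.5, -0.4, -0.3]
gripper_width: 0.002
grip_force: 0.0
```

Run:
```python
from edge import *
H=np.array([.5073,-.2614,0])+.08*ey+[0,0,.055]; print("hinge",H)
q={"top":np.array([293.3,166.7]),"side":np.array([250.7,111])}
def pt(a,r,n=0): # n: offset normal to bar (upper face +)
    return H-ey*np.cos(a)*r+[0,0,np.sin(a)*r]+n*(ey*np.sin(a)+np.array([0,0,np.cos(a)]))
for a in np.arange(1.6,2.05,.05):
    print(round(a,2),*[(proj(n,pt(a,.18))[0]-q[n]).round(1) for n in q],pt(a,.18).round(3))
a=shot("side","side5.png"); s=bot.state(); print(s["tcp_pos"],s["force"])
c=cv2.cvtColor(a,cv2.COLOR_BGR2GRAY)
cv2.imwrite("pics/c6.png",np.hstack([up(a,222,85,80,90,5),up(cv2.imread("pics/side0.png"),222,85,80,90,5)]))
```

```text
hinge [ 0.51602323 -0.18187701  0.055     ]
1.6 [39.9  3. ] [  4.1 -15.5] [ 0.517 -0.177  0.235]
1.65 [36.9  2.8] [  3.3 -13.8] [ 0.518 -0.168  0.234]
1.7 [33.9  2.6] [  2.4 -12.1] [ 0.519 -0.159  0.233]
1.75 [30.9  2.4] [  1.6 -10.2] [ 0.52  -0.15   0.232]
1.8 [27.9  2.3] [ 0.7 -8.2] [ 0.52  -0.141  0.23 ]
1.85 [24.9  2.2] [-0.1 -6. ] [ 0.521 -0.133  0.228]
1.9 [21.9  2.1] [-1.  -3.7] [ 0.522 -0.124  0.225]
1.95 [19.   2.1] [-1.8 -1.3] [ 0.523 -0.116  0.222]
2.0 [16.1  2. ] [-2.6  1.2] [ 0.524 -0.107  0.219]
[ 0.50916063 -0.26282939  0.1593792 ] [ 1.25947844 -0.53921751  0.97951742]
```

View pics/c6.png

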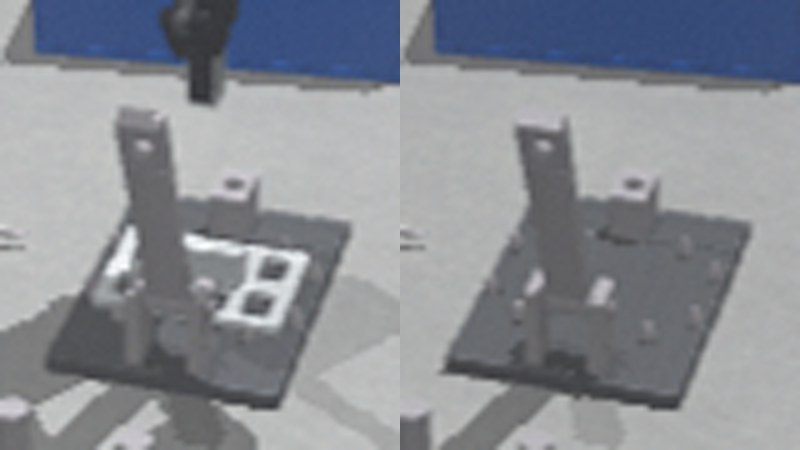

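The casting lies flat inside the dowels (crop outline (95,300)–(305,255)), and the bar still leans back at about 1.92 with its tip near (0.522,-0.12,0.223). Next I go over the bar and behind it with shut fingers.

Emit:
{"name": "play_rows", "arguments": {
  "plan": [
    {"x":0,"y":0,"z":1,"rx":0,"ry":0,"rz":0,"grip":1},
    {"x":0,"y":0,"z":1,"rx":0,"ry":0,"rz":0,"grip":1},
    {"x":0,"y":0,"z":1,"rx":0,"ry":0,"rz":0,"grip":1},
    {"x":0.1,"y":0.5,"z":1,"rx":0,"ry":0,"rz":0,"grip":1},
    {"x":0.1,"y":0.5,"z":1,"rx":0,"ry":0,"rz":0,"grip":1},
    {"x":0.1,"y":1,"z":0.6,"rx":0,"ry":0,"rz":0,"grip":1},
    {"x":0.1,"y":1,"z":0,"rx":0,"ry":0,"rz":0,"grip":1},
    {"x":0.1,"y":1,"z":0,"rx":0,"ry":0,"rz":0,"grip":1},
    {"x":0.1,"y":1,"z":0,"rx":0,"ry":0,"rz":0,"grip":1},
    {"x":0.1,"y":1,"z":0,"rx":0,"ry":0,"rz":0,"grip":1},
    {"x":0,"y":1,"z":0,"rx":0,"ry":0,"rz":0,"grip":1},
    {"x":0,"y":1,"z":0,"rx":0,"ry":0,"rz":0,"grip":1}
  ]
}}

```text
clock: 17.08
tcp_pos: [0.5213, -0.1, 0.2656]
orientation: [0.055, 0.998, 0.0, -0.0]
force: [0.9, 0.3, 0.1]
gripper_width: -0.002
grip_force: 0.0
```

Emit:
{"name": "play_rows", "arguments": {
  "plan": [
    {"x":0,"y":1,"z":0,"rx":0,"ry":0,"rz":0,"grip":1},
    {"x":0,"y":0.7,"z":0,"rx":0,"ry":0,"rz":0,"grip":1},
    {"x":0,"y":0,"z":-1,"rx":0,"ry":0,"rz":0,"grip":1},
    {"x":0,"y":0,"z":-1,"rx":0,"ry":0,"rz":0,"grip":1},
    {"x":0,"y":0,"z":-1,"rx":0,"ry":0,"rz":0,"grip":1},
    {"x":0,"y":0,"z":-1,"rx":0,"ry":0,"rz":0,"grip":1},
    {"x":0,"y":0,"z":0,"rx":0,"ry":0,"rz":0,"grip":1}
  ]
}}

```text
clock: 17.95
tcp_pos: [0.5201, -0.0667, 0.1841]
orientation: [0.055, 0.998, 0.001, -0.002]
force: [-0.2, -0.0, 1.0]
gripper_width: -0.002
grip_force: 0.0
```

Emit:
{"name": "play_rows", "arguments": {
  "plan": [
    {"x":-0.07,"y":-0.96,"z":-0.08,"rx":0,"ry":0,"rz":0,"grip":1},
    {"x":-0.07,"y":-0.96,"z":-0.08,"rx":0,"ry":0,"rz":0,"grip":1},
    {"x":-0.07,"y":-0.96,"z":-0.08,"rx":0,"ry":0,"rz":0,"grip":1},
    {"x":-0.07,"y":-0.96,"z":-0.08,"rx":0,"ry":0,"rz":0,"grip":1},
    {"x":-0.07,"y":-0.96,"z":-0.08,"rx":0,"ry":0,"rz":0,"grip":1},
    {"x":-0.07,"y":-0.78,"z":-0.05,"rx":0,"ry":0,"rz":0,"grip":1},
    {"x":-0.07,"y":-0.78,"z":-0.05,"rx":0,"ry":0,"rz":0,"grip":1},
    {"x":-0.07,"y":-0.75,"z":-0.26,"rx":0,"ry":0,"rz":0,"grip":1},
    {"x":-0.07,"y":-0.75,"z":-0.26,"rx":0,"ry":0,"rz":0,"grip":1}
  ]
}}

```text
clock: 19.08
tcp_pos: [0.5099, -0.228, 0.1682]
orientation: [0.056, 0.998, -0.002, 0.003]
force: [-0.4, 0.2, 0.8]
gripper_width: 0.002
grip_force: 0.5
```

Emit:
{"name": "play_rows", "arguments": {
  "plan": [
    {"x":-0.05,"y":-0.65,"z":-0.44,"rx":0,"ry":0,"rz":0,"grip":1},
    {"x":-0.05,"y":-0.65,"z":-0.44,"rx":0,"ry":0,"rz":0,"grip":1},
    {"x":-0.05,"y":-0.5,"z":-0.6,"rx":0,"ry":0,"rz":0,"grip":1},
    {"x":-0.05,"y":-0.5,"z":-0.6,"rx":0,"ry":0,"rz":0,"grip":1},
    {"x":-0.05,"y":-0.34,"z":-0.7,"rx":0,"ry":0,"rz":0,"grip":1},
    {"x":-0.05,"y":-0.34,"z":-0.7,"rx":0,"ry":0,"rz":0,"grip":1},
    {"x":0,"y":-0.15,"z":-0.5,"rx":0,"ry":0,"rz":0,"grip":1},
    {"x":0,"y":0,"z":0,"rx":0,"ry":0,"rz":0,"grip":1}
  ]
}}

```text
clock: 20.08
tcp_pos: [0.5021, -0.2867, 0.0844]
orientation: [0.055, 0.998, 0.001, -0.001]
force: [0.4, -0.6, 0.4]
gripper_width: 0.002
grip_force: 0.0
```

Run:
```python
from edge import *
a=shot("side","side6.png"); b=shot("top","top6.png"); s=bot.state(); print(s["tcp_pos"],s["force"])
# is the old bar-tip spot now background?
p=proj("side",[[.521,-.125,.20]])[0].astype(int)
for f in("side0","side5","side6"):
    i=cv2.cvtColor(cv2.imread(f"pics/{f}.png"),cv2.COLOR_BGR2GRAY); print(f,i[p[1]-6:p[1]+7:3,p[0]-9:p[0]+10:3].tolist())
```

```text
[ 0.50288155 -0.28707528  0.08580763] [-0.08274285  0.04823905  0.32329164]
side0 [[178, 179, 183, 185, 182, 182, 181], [178, 161, 95, 109, 120, 165, 179], [177, 178, 94, 157, 95, 150, 178], [177, 183, 93, 99, 97, 136, 180], [178, 177, 99, 93, 96, 120, 182]]
side5 [[192, 190, 136, 136, 195, 196, 194], [191, 174, 103, 107, 108, 178, 192], [192, 193, 101, 170, 101, 161, 193], [189, 197, 98, 106, 102, 145, 192], [192, 192, 108, 102, 104, 128, 195]]
side6 [[191, 191, 189, 193, 191, 198, 55], [189, 189, 191, 190, 195, 194, 142], [191, 187, 191, 190, 190, 196, 191], [189, 194, 189, 190, 192, 194, 192], [191, 191, 189, 192, 193, 190, 195]]
```

Emit:
{"name": "play_rows", "arguments": {
  "plan": [
    {"x":0,"y":0,"z":-0.4,"rx":0,"ry":0,"rz":0,"grip":1},
    {"x":0,"y":0,"z":-0.4,"rx":0,"ry":0,"rz":0,"grip":1},
    {"x":0,"y":0,"z":-0.25,"rx":0,"ry":0,"rz":0,"grip":1},
    {"x":0,"y":0,"z":0,"rx":0,"ry":0,"rz":0,"grip":1}
  ]
}}

```text
clock: 20.68
tcp_pos: [0.5023, -0.2868, 0.0639]
orientation: [0.055, 0.998, 0.0, -0.001]
force: [-0.4, 0.6, 0.9]
gripper_width: -0.003
grip_force: 0.0
```

Emit:
{"name": "play_rows", "arguments": {
  "plan": [
    {"x":0,"y":0,"z":-0.1,"rx":0,"ry":0,"rz":0,"grip":1},
    {"x":0,"y":0,"z":0,"rx":0,"ry":0,"rz":0,"grip":1}
  ]
}}

```text
clock: 20.92
tcp_pos: [0.5027, -0.2872, 0.0627]
orientation: [0.055, 0.998, 0.0, 0.0]
force: [0.2, 0.1, -0.0]
gripper_width: 0.003
grip_force: 0.0
```

Emit:
{"name": "play_rows", "arguments": {
  "plan": [
    {"x":0,"y":0,"z":-0.08,"rx":0,"ry":0,"rz":0,"grip":1},
    {"x":0,"y":0,"z":0,"rx":0,"ry":0,"rz":0,"grip":1},
    {"x":0,"y":0,"z":0,"rx":0,"ry":0,"rz":0,"grip":1}
  ]
}}

```text
clock: 21.3
tcp_pos: [0.5029, -0.2874, 0.062]
orientation: [0.055, 0.998, -0.0, 0.0]
force: [-2.2, 1.3, 5.5]
gripper_width: 0.002
grip_force: 2.6
```

Emit:
{"name": "play_rows", "arguments": {
  "plan": [
    {"x":0,"y":0,"z":-0.04,"rx":0,"ry":0,"rz":0,"grip":1},
    {"x":0,"y":0,"z":0,"rx":0,"ry":0,"rz":0,"grip":1},
    {"x":0,"y":0,"z":0,"rx":0,"ry":0,"rz":0,"grip":1}
  ]
}}

```text
clock: 21.68
tcp_pos: [0.503, -0.2874, 0.062]
orientation: [0.055, 0.998, -0.0, 0.0]
force: [-4.7, 2.8, 10.7]
gripper_width: -0.002
grip_force: 5.1
```

Emit:
{"name": "play_rows", "arguments": {
  "plan": [
    {"x":0,"y":0,"z":0.3,"rx":0,"ry":0,"rz":0,"grip":0.9},
    {"x":0,"y":0,"z":1,"rx":0,"ry":0,"rz":0,"grip":0},
    {"x":0,"y":0,"z":1,"rx":0,"ry":0,"rz":0,"grip":0},
    {"x":0,"y":0,"z":1,"rx":0,"ry":0,"rz":0,"grip":0},
    {"x":0,"y":0,"z":1,"rx":0,"ry":0,"rz":0,"grip":0},
    {"x":0,"y":1,"z":1,"rx":0,"ry":0,"rz":0,"grip":0},
    {"x":0,"y":1,"z":0,"rx":0,"ry":0,"rz":0,"grip":0},
    {"x":0,"y":1,"z":0,"rx":0,"ry":0,"rz":0,"grip":0},
    {"x":0,"y":1,"z":0,"rx":0,"ry":0,"rz":0,"grip":0},
    {"x":0,"y":1,"z":0,"rx":0,"ry":0,"rz":0,"grip":0},
    {"x":0,"y":1,"z":0,"rx":0,"ry":0,"rz":0,"grip":0},
    {"x":0,"y":1,"z":0,"rx":0,"ry":0,"rz":0,"grip":0}
  ]
}}

```text
clock: 23.18
tcp_pos: [0.5026, -0.1458, 0.1662]
orientation: [0.055, 0.998, 0.0, -0.0]
force: [0.7, 0.4, -0.1]
gripper_width: 0.501
grip_force: 0.0
```

Run:
```python
from edge import *
s6=shot("side","side7.png"); t6=shot("top","top7.png"); print(bot.state()["tcp_pos"])
# long pin, first pictures
print("pin top: top cam",plane("top",[[266.8,159.6]],.114),"side cam",plane("side",[[224.2,167.2]],.114))
print("shank at rack: side",plane("side",[[224.8,187.0]],.040))
g=cv2.cvtColor(up(cv2.imread("pics/top0.png"),252,150,32,50,8),cv2.COLOR_BGR2GRAY)
b=blobs(g<95,252,150,8,1)[0]; r=rect(plane("top",b,.04)); print("rack top",r)
g=cv2.cvtColor(up(cv2.imread("pics/side0.png"),212,160,54,45,8),cv2.COLOR_BGR2GRAY)
b=[b for b in blobs(g<95,212,160,8,1)][0]; print("rack side (incl front)",rect(plane("side",b,.04)))
# bar eye in side7: dark spot along bar
E0=np.array([.4986,-.3409,.062]); 
for n,im in(("side",s6),("top",t6)):
    G=cv2.cvtColor(im,cv2.COLOR_BGR2GRAY)
    q=proj(n,[E0+ex*a/1000+ey*b/1000 for b in range(-20,21,4) for a in range(-20,21,4)]).astype(np.float32)
    print(n);print(cv2.remap(G,q[:,0].reshape(11,-1),q[:,1].reshape(11,-1),cv2.INTER_CUBIC))
```

```text
[ 0.50262861 -0.14509228  0.16614355]
pin top: top cam [[0.5772574  0.01782498 0.114     ]] side cam [[0.56977382 0.02371028 0.114     ]]
shank at rack: side [[0.57186958 0.02410825 0.04      ]]
rack top (array([537.2,  14.8]), array([ 64.5, 135.1]), np.float32(10.13))
rack side (incl front) (array([534.4,  35. ]), array([104.5, 130. ]), np.float32(9.98))
side
[[191 195 196 194 194 193 195 196 193 204 174]
 [191 187 195 199 198 197 199 198 194 200 146]
 [186 174 195 203 204 200 199 198 195 188 114]
 [180 169 196 197 195 196 199 198 201 180  91]
 [173 159 194 178 160 160 171 187 204 165  67]
 [164 154 189 154 120 117 140 178 198 154  72]
 [154 152 185 140  99  93 129 182 197 160  89]
 [147 150 189 161 131 121 150 193 196 172 134]
 [140 142 197 199 188 179 184 199 195 192 186]
 [125 138 196 207 189 191 193 197 196 196 204]
 [108 146 189 199 181 183 183 196 193 190 203]]
top
[[149 151 152 155 158 159 159 156 157 153 152]
 [147 146 147 154 165 163 165 162 162 158 153]
 [136 134 138 156 167 164 164 164 162 155 147]
 [114 114 130 153 159 152 152 157 158 148 132]
 [ 94 100 123 148 140 119 118 136 149 136 109]
 [ 85  90 123 141 119  88  89 119 142 131  99]
 [ 82  88 125 142 120  95  94 120 146 135 101]
 [ 77  91 125 148 142 124 126 144 154 135 101]
 [ 74  85 125 155 159 155 155 163 161 136 101]
 [ 74  87 123 156 166 167 167 167 157 134 103]
 [ 74  85 121 156 168 167 165 162 156 131  96]]
```

Emit:
{"name": "play_rows", "arguments": {
  "plan": [
    {"x":0.43,"y":1,"z":0,"rx":0,"ry":0,"rz":0,"grip":0},
    {"x":0.43,"y":1,"z":0,"rx":0,"ry":0,"rz":0,"grip":0},
    {"x":0.43,"y":1,"z":0,"rx":0,"ry":0,"rz":0,"grip":0},
    {"x":0.43,"y":1,"z":0,"rx":0,"ry":0,"rz":0,"grip":0},
    {"x":0.43,"y":1,"z":0,"rx":0,"ry":0,"rz":0,"grip":0},
    {"x":0.43,"y":1,"z":0,"rx":0,"ry":0,"rz":0,"grip":0},
    {"x":0.43,"y":1,"z":0,"rx":0,"ry":0,"rz":0,"grip":0},
    {"x":0.43,"y":1,"z":0,"rx":0,"ry":0,"rz":0,"grip":0},
    {"x":0,"y":0.33,"z":-0.5,"rx":0,"ry":0,"rz":0,"grip":0},
    {"x":0,"y":0,"z":-0.5,"rx":0,"ry":0,"rz":0,"grip":0},
    {"x":0,"y":0,"z":0,"rx":0,"ry":0,"rz":0,"grip":0}
  ]
}}

```text
clock: 24.65
tcp_pos: [0.5702, 0.0188, 0.1445]
orientation: [0.056, 0.998, 0.0, -0.002]
force: [0.3, 0.1, 0.4]
gripper_width: 0.501
grip_force: 0.0
```

Run:
```python
from m import *
a=shot("side","side8.png"); t=bot.state()["tcp_pos"]; print(t)
# profile across the scene: pin shaft between z .045-.07 and fingers just above tip
g=cv2.cvtColor(a,cv2.COLOR_BGR2GRAY); p0=cv2.cvtColor(cv2.imread("pics/side0.png"),cv2.COLOR_BGR2GRAY)
for z in(.10,.09,.08,.055): 
    y,x=proj("side",[[.5718,.0215,z]])[0][::-1]; y=int(round(y)); print("pin z",z,"pred x",x.round(1),"row",y,p0[y,int(x)-8:int(x)+9].tolist(), g[y,int(x)-8:int(x)+9].tolist())
for dz in(.004,.012,.02):
    y,x=proj("side",[t+[0.002,.02,dz]])[0][::-1]; y=int(round(y)); print("finger pred x",x.round(1),"row",y,g[y,int(x)-12:int(x)+13].tolist())
```

```text
[0.57076349 0.01871332 0.14537334]
pin z 0.1 pred x 223.9 row 171 [179, 180, 181, 181, 183, 162, 115, 97, 102, 104, 102, 101, 119, 164, 185, 184, 182] [193, 193, 195, 194, 196, 175, 124, 104, 109, 109, 109, 107, 130, 177, 200, 196, 193]
pin z 0.09 pred x 224.1 row 173 [178, 180, 180, 182, 173, 135, 97, 103, 102, 103, 102, 109, 155, 185, 163, 126, 119] [193, 193, 193, 196, 188, 143, 104, 108, 111, 108, 108, 116, 165, 196, 194, 198, 198]
pin z 0.08 pred x 224.3 row 176 [178, 179, 179, 180, 177, 143, 98, 101, 105, 103, 101, 102, 143, 175, 176, 151, 113] [193, 193, 192, 192, 190, 154, 102, 109, 109, 109, 108, 106, 151, 191, 196, 196, 194]
pin z 0.055 pred x 224.8 row 183 [70, 61, 63, 62, 63, 64, 61, 84, 105, 105, 104, 84, 61, 63, 63, 63, 62] [67, 56, 58, 59, 60, 57, 59, 88, 112, 111, 111, 89, 62, 62, 64, 63, 64]
finger pred x 221.2 row 160 [189, 189, 188, 188, 187, 188, 186, 178, 134, 55, 61, 60, 62, 64, 96, 111, 151, 192, 188, 188, 186, 184, 186, 185, 184]
finger pred x 221.1 row 158 [191, 187, 189, 190, 189, 192, 193, 177, 123, 54, 60, 60, 62, 66, 97, 105, 146, 195, 192, 190, 195, 164, 85, 66, 71]
finger pred x 220.9 row 156 [191, 187, 186, 187, 189, 189, 191, 191, 170, 107, 58, 63, 63, 63, 72, 102, 113, 154, 193, 189, 189, 194, 174, 120, 95]
```

Emit:
{"name": "play_rows", "arguments": {
  "plan": [
    {"x":0.06,"y":0.12,"z":-0.7,"rx":0,"ry":0,"rz":0,"grip":0},
    {"x":0,"y":0,"z":-0.9,"rx":0,"ry":0,"rz":0,"grip":0},
    {"x":0,"y":0,"z":-0.9,"rx":0,"ry":0,"rz":0,"grip":0},
    {"x":0,"y":0,"z":-0.7,"rx":0,"ry":0,"rz":0,"grip":0},
    {"x":0,"y":0,"z":0,"rx":0,"ry":0,"rz":0,"grip":0.3},
    {"x":0,"y":0,"z":0,"rx":0,"ry":0,"rz":0,"grip":0.42},
    {"x":0,"y":0,"z":0,"rx":0,"ry":0,"rz":0,"grip":0.5},
    {"x":0,"y":0,"z":0,"rx":0,"ry":0,"rz":0,"grip":0.55},
    {"x":0,"y":0,"z":0,"rx":0,"ry":0,"rz":0,"grip":0.57},
    {"x":0,"y":0,"z":0,"rx":0,"ry":0,"rz":0,"grip":0.57}
  ]
}}

```text
clock: 25.95
tcp_pos: [0.5734, 0.0211, 0.0832]
orientation: [0.055, 0.998, -0.001, 0.001]
force: [-0.3, -3.5, 5.0]
gripper_width: 0.223
grip_force: 33.4
```

Emit:
{"name": "play_rows", "arguments": {
  "plan": [
    {"x":0,"y":-0.05,"z":0.3,"rx":0,"ry":0,"rz":0,"grip":0.58},
    {"x":0,"y":0,"z":0.5,"rx":0,"ry":0,"rz":0,"grip":0.58},
    {"x":0,"y":0,"z":0.8,"rx":0,"ry":0,"rz":0,"grip":0.58},
    {"x":0,"y":0,"z":0.8,"rx":0,"ry":0,"rz":0,"grip":0.58},
    {"x":0,"y":0,"z":0.8,"rx":0,"ry":0,"rz":0,"grip":0.58},
    {"x":0,"y":0,"z":0.8,"rx":0,"ry":0,"rz":0,"grip":0.58},
    {"x":0,"y":0,"z":0.5,"rx":0,"ry":0,"rz":0,"grip":0.58},
    {"x":0,"y":0,"z":0,"rx":0,"ry":0,"rz":0,"grip":0.58}
  ]
}}

```text
clock: 26.95
tcp_pos: [0.5733, 0.0207, 0.1733]
orientation: [0.055, 0.998, -0.0, 0.001]
force: [-0.3, 0.9, -1.2]
gripper_width: 0.224
grip_force: 41.1
```

Emit:
{"name": "play_rows", "arguments": {
  "plan": [
    {"x":-0.21,"y":-0.6,"z":0,"rx":0,"ry":0,"rz":0,"grip":0.58},
    {"x":-0.21,"y":-1,"z":0,"rx":0,"ry":0,"rz":0,"grip":0.58},
    {"x":-0.21,"y":-1,"z":0,"rx":0,"ry":0,"rz":0,"grip":0.58},
    {"x":-0.21,"y":-1,"z":0,"rx":0,"ry":0,"rz":0,"grip":0.58},
    {"x":-0.21,"y":-1,"z":0,"rx":0,"ry":0,"rz":0,"grip":0.58},
    {"x":-0.21,"y":-1,"z":0,"rx":0,"ry":0,"rz":0,"grip":0.58},
    {"x":-0.21,"y":-1,"z":0,"rx":0,"ry":0,"rz":0,"grip":0.58},
    {"x":-0.21,"y":-1,"z":0,"rx":0,"ry":0,"rz":0,"grip":0.58},
    {"x":-0.21,"y":-1,"z":0,"rx":0,"ry":0,"rz":0,"grip":0.58},
    {"x":-0.21,"y":-1,"z":0,"rx":0,"ry":0,"rz":0,"grip":0.58},
    {"x":-0.21,"y":-1,"z":0,"rx":0,"ry":0,"rz":0,"grip":0.58},
    {"x":-0.21,"y":-1,"z":0,"rx":0,"ry":0,"rz":0,"grip":0.58}
  ]
}}

```text
clock: 28.45
tcp_pos: [0.522, -0.2125, 0.1723]
orientation: [0.055, 0.998, 0.0, -0.0]
force: [-0.4, -0.2, -1.0]
gripper_width: 0.217
grip_force: 41.2
```

Emit:
{"name": "play_rows", "arguments": {
  "plan": [
    {"x":-0.21,"y":-1,"z":0,"rx":0,"ry":0,"rz":0,"grip":0.58},
    {"x":-0.21,"y":-1,"z":0,"rx":0,"ry":0,"rz":0,"grip":0.58},
    {"x":-0.21,"y":-1,"z":0,"rx":0,"ry":0,"rz":0,"grip":0.58},
    {"x":-0.21,"y":-1,"z":0,"rx":0,"ry":0,"rz":0,"grip":0.58},
    {"x":-0.21,"y":-1,"z":0,"rx":0,"ry":0,"rz":0,"grip":0.58},
    {"x":-0.21,"y":-1,"z":0,"rx":0,"ry":0,"rz":0,"grip":0.58},
    {"x":0,"y":-0.4,"z":-0.5,"rx":0,"ry":0,"rz":0,"grip":0.58},
    {"x":0,"y":0,"z":-0.5,"rx":0,"ry":0,"rz":0,"grip":0.58},
    {"x":0,"y":0,"z":0,"rx":0,"ry":0,"rz":0,"grip":0.58},
    {"x":0,"y":0,"z":0,"rx":0,"ry":0,"rz":0,"grip":0.58}
  ]
}}

```text
clock: 29.7
tcp_pos: [0.4973, -0.3385, 0.1521]
orientation: [0.055, 0.998, 0.0, -0.0]
force: [1.4, -0.8, -1.0]
gripper_width: 0.221
grip_force: 41.2
```

Run:
```python
from edge import *
a=shot("side","side9.png"); b=shot("top","top9.png"); s=bot.state(); t=s["tcp_pos"]; print(t,s["force"])
tip=np.array([t[0],t[1],t[2]-.0832+.014]); print("pred tip",tip,proj("side",tip))
E0=np.array([.4986,-.3409,.062]); print("pred eye px",proj("side",E0))
c=up(a,245,85,50,60,8)
for p,col in((proj("side",tip)[0],(0,0,255)),(proj("side",E0)[0],(0,255,0))):
    cv2.drawMarker(c,tuple(((p-[245,85]+.5)*8).astype(int)),col,cv2.MARKER_CROSS,14,1)
d=up(cv2.imread("pics/side7.png"),245,85,50,60,8)
cv2.imwrite("pics/c7.png",np.hstack([c,d]))
```

```text
[ 0.49749841 -0.33892109  0.15273525] [ 0.53891447  0.28879627 -0.89266111]
pred tip [ 0.49749841 -0.33892109  0.08353525] [[268.59233634 112.06886783]]
pred eye px [[268.27175209 117.08971081]]
```

View pics/c7.png

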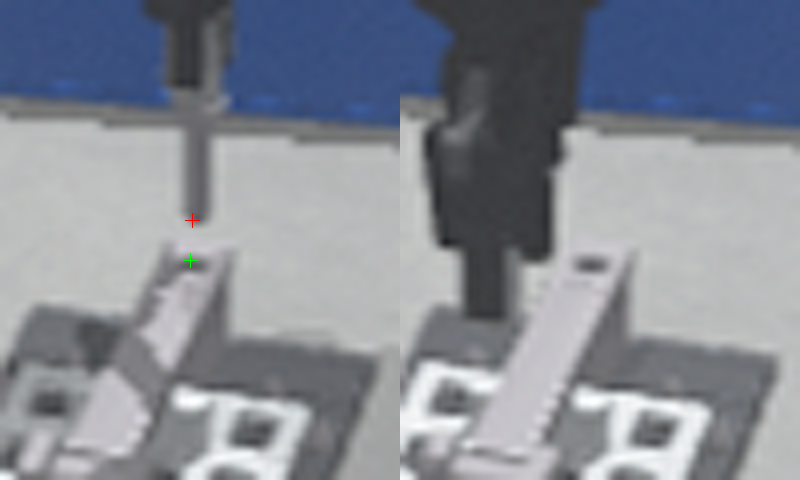

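The crop shows the long pin hanging upright: shank at crop x 185–209, tip at y 222, about 5 crop px right of the prediction. The bar is fully down with its eye at (192,265). I've used all ten views, so the fine offsets come from numbers.

```bash
cat > off.py <<'E'
from edge import *
def cen(im,n,z,c,ext=.016,st=.0005,th=None):
    k=np.arange(-ext,ext+1e-9,st); G=cv2.cvtColor(im,cv2.COLOR_BGR2GRAY)
    q=proj(n,[c+ex*a+ey*b for b in k for a in k]).astype(np.float32); m=len(k)
    g=cv2.remap(G,q[:,0].reshape(m,m),q[:,1].reshape(m,m),cv2.INTER_CUBIC).astype(float)
    lo=g[abs(k)<.008][:,abs(k)<.008].min(); out=[]
    for f in(.35,.5,.65):
        M=(g<lo+f*(np.median(g[g>140])-lo)).astype(np.uint8)
        nl,l,st_,ce=cv2.connectedComponentsWithStats(M)
        i=min(range(1,nl),key=lambda j:np.hypot(*(ce[j]-m/2))); w=st_[i]
        out.append((round(1000*k[0]+ce[i][0]*st*1000,1),round(1000*k[0]+ce[i][1]*st*1000,1),int(w[2])*st*1000,int(w[3])*st*1000))
    return out
def pincols(im,t,dz=(.012,.02,.028,.036),pred=None):
    G=cv2.GaussianBlur(cv2.cvtColor(im,cv2.COLOR_BGR2GRAY),(0,0),.5).astype(float); r=[]
    tip=np.array([t[0],t[1],t[2]-.0692])
    for d in dz:
        P=tip+[0,0,d]; s=np.arange(-.014,.0141,.0005)
        q=proj("side",[P+ex*a for a in s]).astype(np.float32)
        g=cv2.remap(G.astype(np.float32),q[:,0].reshape(1,-1),q[:,1].reshape(1,-1),cv2.INTER_LINEAR).ravel()
        h=(g.min()+np.percentile(g,85))/2; w=s[g<h]; r.append((round(w.min()*1000,1),round(w.max()*1000,1)))
    return r
E
python3 - <<'E'
from off import *
E0=np.array([.4986,-.3409,.062])
print("eye side",cen(cv2.imread("pics/side7.png"),"side",.062,E0)); print("eye top",cen(cv2.imread("pics/top7.png"),"top",.062,E0))
t=bot.state()["tcp_pos"]; print(t,"E0-t",1000*((E0-t)@ex),1000*((E0-t)@ey)); print("pin u about tcp",pincols(cv2.imread("pics/side9.png"),t))
E
```

```text
eye side [(np.float64(-1.5), np.float64(3.7), 11.0, 9.000000000000002), (np.float64(-1.5), np.float64(3.5), 13.000000000000002, 11.5), (np.float64(-1.3), np.float64(3.2), 15.5, 14.5)]
eye top [(np.float64(2.0), np.float64(1.6), 10.0, 10.0), (np.float64(2.0), np.float64(1.7), 12.5, 12.0), (np.float64(2.0), np.float64(1.7), 15.5, 14.5)]
[ 0.49749841 -0.33892109  0.15273525] E0-t 1.3107985603909504 -1.846996113032395
pin u about tcp [(np.float64(-8.0), np.float64(4.0)), (np.float64(-7.5), np.float64(4.0)), (np.float64(-7.5), np.float64(4.0)), (np.float64(-7.5), np.float64(4.0))]
```

Emit:
{"name": "play_rows", "arguments": {
  "plan": [
    {"x":0.09,"y":0.03,"z":-0.3,"rx":0,"ry":0,"rz":0,"grip":0.58},
    {"x":0,"y":0,"z":-0.4,"rx":0,"ry":0,"rz":0,"grip":0.58},
    {"x":0,"y":0,"z":-0.3,"rx":0,"ry":0,"rz":0,"grip":0.58},
    {"x":0,"y":0,"z":-0.2,"rx":0,"ry":0,"rz":0,"grip":0.58},
    {"x":0,"y":0,"z":0,"rx":0,"ry":0,"rz":0,"grip":0.58}
  ]
}}

```text
clock: 30.42
tcp_pos: [0.4987, -0.3384, 0.1278]
orientation: [0.055, 0.998, 0.0, -0.0]
force: [-0.1, -0.5, -0.9]
gripper_width: 0.221
grip_force: 41.2
```

Emit:
{"name": "play_rows", "arguments": {
  "plan": [
    {"x":0,"y":0,"z":-0.15,"rx":0,"ry":0,"rz":0,"grip":0.58},
    {"x":0,"y":0,"z":-0.15,"rx":0,"ry":0,"rz":0,"grip":0.58},
    {"x":0,"y":0,"z":0,"rx":0,"ry":0,"rz":0,"grip":0.58}
  ]
}}

```text
clock: 30.8
tcp_pos: [0.4988, -0.3385, 0.122]
orientation: [0.055, 0.998, 0.0, -0.0]
force: [0.1, -0.0, -0.5]
gripper_width: 0.22
grip_force: 41.2
```

Emit:
{"name": "play_rows", "arguments": {
  "plan": [
    {"x":0,"y":0,"z":-0.2,"rx":0,"ry":0,"rz":0,"grip":0.58},
    {"x":0,"y":0,"z":-0.2,"rx":0,"ry":0,"rz":0,"grip":0.58},
    {"x":0,"y":0,"z":0,"rx":0,"ry":0,"rz":0,"grip":0.58}
  ]
}}

```text
clock: 31.18
tcp_pos: [0.4986, -0.3383, 0.1137]
orientation: [0.055, 0.998, 0.0, -0.0]
force: [0.6, -0.4, -0.9]
gripper_width: 0.225
grip_force: 41.2
```

Emit:
{"name": "play_rows", "arguments": {
  "plan": [
    {"x":0,"y":0,"z":-0.25,"rx":0,"ry":0,"rz":0,"grip":0.58},
    {"x":0,"y":0,"z":-0.25,"rx":0,"ry":0,"rz":0,"grip":0.58},
    {"x":0,"y":0,"z":0,"rx":0,"ry":0,"rz":0,"grip":0.58}
  ]
}}

```text
clock: 31.55
tcp_pos: [0.4985, -0.3383, 0.1035]
orientation: [0.055, 0.998, 0.0, -0.001]
force: [-1.1, -0.1, -0.9]
gripper_width: 0.221
grip_force: 41.2
```

Emit:
{"name": "play_rows", "arguments": {
  "plan": [
    {"x":0,"y":0,"z":-0.3,"rx":0,"ry":0,"rz":0,"grip":0.58},
    {"x":0,"y":0,"z":-0.3,"rx":0,"ry":0,"rz":0,"grip":0.58},
    {"x":0,"y":0,"z":-0.3,"rx":0,"ry":0,"rz":0,"grip":0.58},
    {"x":0,"y":0,"z":-0.25,"rx":0,"ry":0,"rz":0,"grip":0.58},
    {"x":0,"y":0,"z":-0.1,"rx":0,"ry":0,"rz":0,"grip":0.58},
    {"x":0,"y":0,"z":0,"rx":0,"ry":0,"rz":0,"grip":0.58}
  ]
}}

```text
clock: 32.3
tcp_pos: [0.4989, -0.3386, 0.0792]
orientation: [0.055, 0.998, 0.0, -0.0]
force: [0.7, 0.1, -0.6]
gripper_width: 0.219
grip_force: 41.2
```

Emit:
{"name": "play_rows", "arguments": {
  "plan": [
    {"x":0,"y":0,"z":-0.08,"rx":0,"ry":0,"rz":0,"grip":0.58},
    {"x":0,"y":0,"z":0,"rx":0,"ry":0,"rz":0,"grip":0.58},
    {"x":0,"y":0,"z":0,"rx":0,"ry":0,"rz":0,"grip":0.58}
  ]
}}

```text
clock: 32.67
tcp_pos: [0.499, -0.3387, 0.0778]
orientation: [0.055, 0.998, -0.0, 0.0]
force: [-0.8, 0.3, -0.8]
gripper_width: 0.219
grip_force: 41.2
```

Emit:
{"name": "play_rows", "arguments": {
  "plan": [
    {"x":0,"y":0,"z":-0.08,"rx":0,"ry":0,"rz":0,"grip":0.58},
    {"x":0,"y":0,"z":-0.05,"rx":0,"ry":0,"rz":0,"grip":0.58},
    {"x":0,"y":0,"z":0,"rx":0,"ry":0,"rz":0,"grip":0.58},
    {"x":0,"y":0,"z":0,"rx":0,"ry":0,"rz":0,"grip":0.58}
  ]
}}

```text
clock: 33.17
tcp_pos: [0.499, -0.3387, 0.0755]
orientation: [0.055, 0.998, -0.0, 0.0]
force: [-1.5, -0.2, 3.3]
gripper_width: 0.217
grip_force: 41.4
```

Emit:
{"name": "play_rows", "arguments": {
  "plan": [
    {"x":0,"y":0,"z":-0.04,"rx":0,"ry":0,"rz":0,"grip":0.58},
    {"x":0,"y":0,"z":0,"rx":0,"ry":0,"rz":0,"grip":0.58},
    {"x":0,"y":0,"z":0,"rx":0,"ry":0,"rz":0,"grip":0.58}
  ]
}}

```text
clock: 33.55
tcp_pos: [0.4991, -0.3388, 0.0753]
orientation: [0.055, 0.998, -0.0, 0.0]
force: [-2.2, 2.0, 7.2]
gripper_width: 0.22
grip_force: 41.8
```

Emit:
{"name": "play_rows", "arguments": {
  "plan": [
    {"x":0,"y":0,"z":0,"rx":0,"ry":0,"rz":0,"grip":0.5},
    {"x":0,"y":0,"z":0,"rx":0,"ry":0,"rz":0,"grip":0.4},
    {"x":0,"y":0,"z":0,"rx":0,"ry":0,"rz":0,"grip":0.2},
    {"x":0,"y":0,"z":0,"rx":0,"ry":0,"rz":0,"grip":0},
    {"x":0,"y":0,"z":0.2,"rx":0,"ry":0,"rz":0,"grip":0},
    {"x":0,"y":0,"z":0.7,"rx":0,"ry":0,"rz":0,"grip":0},
    {"x":0,"y":0,"z":1,"rx":0,"ry":0,"rz":0,"grip":0},
    {"x":0,"y":0,"z":1,"rx":0,"ry":0,"rz":0,"grip":0},
    {"x":0,"y":0,"z":1,"rx":0,"ry":0,"rz":0,"grip":0},
    {"x":-0.5,"y":0,"z":1,"rx":0,"ry":0,"rz":0,"grip":0},
    {"x":-1,"y":0,"z":1,"rx":0,"ry":0,"rz":0,"grip":0},
    {"x":-1,"y":0,"z":0,"rx":0,"ry":0,"rz":0,"grip":0}
  ]
}}

```text
clock: 35.05
tcp_pos: [0.4494, -0.3397, 0.1957]
orientation: [0.055, 0.998, -0.002, 0.002]
force: [0.1, -0.3, 0.0]
gripper_width: 0.499
grip_force: 0.0
```

Run:
```python
from off import *
a=shot("side","side10.png"); s=bot.state(); print(s["clock"],s["tcp_pos"],s["force"])
G=cv2.cvtColor(a,cv2.COLOR_BGR2GRAY)
o=np.array([.4988,-.3385,0]); q=proj("side",[[*o[:2],z] for z in(.062,.066,.086,.106)]).round(1); print(q.tolist())
x=int(q[2][0])
for y in range(int(q[3][1])-6,int(q[0][1])+6): print(y,G[y,x-9:x+10].tolist())
```

```text
35.1 [ 0.44716135 -0.33926005  0.19446501] [ 1.17115956 -1.52357516 -0.88946881]
[[268.1, 117.4], [268.1, 116.5], [268.2, 111.5], [268.3, 106.4]]
100 [118, 119, 121, 122, 121, 118, 120, 120, 119, 120, 121, 123, 121, 118, 119, 119, 118, 116, 118]
101 [176, 175, 178, 179, 178, 177, 175, 174, 174, 174, 150, 116, 117, 118, 119, 120, 120, 118, 118]
102 [189, 187, 186, 188, 187, 187, 187, 186, 186, 187, 180, 172, 173, 175, 175, 176, 177, 180, 176]
103 [185, 185, 186, 186, 187, 185, 184, 182, 183, 185, 185, 187, 186, 188, 190, 188, 190, 187, 188]
104 [185, 184, 188, 188, 188, 185, 183, 185, 182, 185, 184, 184, 185, 187, 186, 186, 184, 185, 184]
105 [191, 188, 187, 188, 186, 185, 185, 182, 185, 191, 195, 191, 190, 188, 187, 185, 184, 184, 181]
106 [189, 189, 188, 187, 188, 188, 187, 189, 197, 201, 176, 144, 150, 171, 187, 183, 184, 184, 184]
107 [191, 188, 189, 190, 191, 188, 180, 158, 147, 148, 137, 125, 129, 162, 186, 185, 186, 186, 186]
108 [192, 190, 190, 190, 193, 192, 180, 139, 102, 111, 113, 108, 122, 165, 188, 184, 186, 186, 187]
109 [194, 193, 191, 190, 191, 192, 182, 139, 100, 107,
[... 639 characters left out ...]
, 187]
116 [194, 193, 191, 189, 190, 195, 165, 110, 105, 109, 107, 105, 109, 121, 129, 163, 192, 189, 186]
117 [190, 192, 190, 190, 192, 176, 137, 111, 108, 109, 110, 107, 104, 106, 121, 168, 195, 192, 190]
118 [189, 190, 190, 191, 186, 159, 118, 107, 115, 112, 108, 107, 106, 99, 121, 168, 189, 187, 188]
119 [192, 192, 192, 194, 174, 138, 125, 122, 116, 107, 106, 106, 105, 96, 132, 178, 187, 183, 183]
120 [192, 193, 191, 182, 153, 128, 123, 121, 117, 113, 126, 125, 117, 98, 136, 179, 186, 184, 184]
121 [190, 192, 194, 173, 135, 124, 124, 125, 125, 125, 127, 126, 112, 94, 136, 180, 188, 184, 185]
122 [187, 189, 180, 152, 126, 126, 126, 126, 127, 128, 133, 121, 99, 92, 136, 181, 187, 185, 186]
```

The pin's grip spans rows 106–117, with its collar at rows 116–119 on the bar, which matches full seating. The arm is clear, so I'm handing in.

Emit:
{"name": "play_rows", "arguments": {
  "plan": [
    {"x":-0.5,"y":0,"z":0,"rx":0,"ry":0,"rz":0,"grip":0},
    {"x":0,"y":0,"z":0,"rx":0,"ry":0,"rz":0,"grip":0},
    {"x":0,"y":0,"z":0,"rx":0,"ry":0,"rz":0,"grip":0}
  ]
}}

```text
clock: 35.48
tcp_pos: [0.4392, -0.3385, 0.1922]
orientation: [0.055, 0.998, 0.0, 0.0]
force: [0.6, 0.1, 0.5]
gripper_width: 0.5
grip_force: 0.0
```

```bash
python3 -c "
from bench import bot
print(bot.sign_off())"
```

```text
the job is handed in; nothing more can be done
None
```

The job is handed in at about 35 s: the ribbed casting is seated between the dowels (grip read about 30 N, set-down force about 8 N), the bar is fully down, and the long pin is through the eye and lug with its collar on the bar.

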